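Turn the tacky footed tile with the spatula

ROBOT

A 6-joint arm with a two-finger parallel gripper is mounted at the origin on the work surface. World frame = base frame: x ahead of the robot, y to its left, z up, the work surface at z = 0. Lengths are in m, angles in rad, forces in N, time in s.
With the tool pointing down it reaches from about 0.35 to 0.975 m from the base axis. Payload 4.9 kg.
Tool frame: the origin (TCP) lies on the centre line of the jaws, within the pads' length; the fingertips stand 11 mm ahead of it and the grasp point (between the pads) lies 8 mm behind it; z points along the fingers, y is the direction in which the jaws open and shut (so a half turn about z gives the same grasp; the last joint's range is limited). The gripper opens to 85 mm and grips with 20 to 120 N. Pads are 22 mm wide; open, the fingers measure 114 mm over their backs; the gripper's body (76 mm by 85 mm) begins 54 mm behind the grasp point. The pads swing forward as they close: fully open they stand 13 mm farther back than shut.
Start: joints at [1.216, 0.053, 1.613, -0, 1.476, -0.119], TCP at [0.146, 0.608, 0.242] pointing down, gripper open.
Joint ranges: [-3.01, 3.01], [-1.01, 2.22], [0.06, 2.58], [-1.02, 4.17], [0.09, 2.62], [-3.14, 3.14]. Speed limits (rad/s): [2.57, 2.57, 3.14, 3.14, 3.14, 3.14].

INTERFACE

Orientations are given as a rotation vector (axis times angle).
In Python, from station import ctrl gives the robot as it stands.
- The arm moves only by the tool send_rows, never from a script. Its argument "series" is a list of rows, each an object of numbers: "tx", "ty", "tz": the shift along the tool's x, y, z in cm; "wx", "wy", "wz": the turn, a rotation vector about the tool's x, y, z in rad; "jaw": the closure, from 0 (fully open) to 1 (shut). In form: [{"tx": .., "ty": .., "tz": .., "wx": .., "wy": .., "wz": .., "jaw": ..}, ...]. A call has 1 to 5 rows; each row shifts and turns the pose as measured when the row begins, along the tool's axes as they then stand; what a row does not reach is not made up. A row lasts 1/8 s, in which the tool goes at most 62.5 mm and 10.7 degrees, less where a joint would pass 70% of its speed; a pose out of reach is approached as far as the arm can. A call is refused whole if a number of a shift passes 6.25 or a number of a turn 0.188, either way. A call with a gripper value outside its range is refused whole. The fingers move at their own pace and stop on an object; "squeeze" is the grip in N (left out, the last holds). Time passes only in rows, so rows that do not move let the fingers close. It gives the time, the measured TCP pose, the force and the opening at its end, in the units of the state.
- ctrl.get_obs(): the state, without advancing time (a new reading comes with each control period).
- ctrl.get_image(name): name is "scene" or "top" or "wrist"; returns the picture (420x560x3 uint8, red, green, blue); there is no depth.
- ctrl.camera_info(name): a dict with "mtx" (3x3 intrinsics, pixels), "R" (3x3) and "t" (3): a world point X has camera coordinates R X + t. Camera axes: x right, y down, z forward; pixel columns grow to the right and rows downward; lengths in m; the calibration is good to about 2 mm. A picture is of the moment at which its call begins: read the wrist's pose just before it. camera_info takes no time and is no camera call; for the wrist camera it gives the pose at the moment of the call.
- ctrl.finish_job(): hands the job in, once; it reports no verdict.
The state is a dict: "t": time; "q": joint angles; "dq": joint speeds; "effort": joint torques, N m; "tool_pos": TCP position; "tool_rot": TCP orientation; "contact_force": force on the tool from outside, world axes, zero at the start; "wrist_torque": the same for the moment, N m; "opening": finger opening in m.
Only numpy, scipy, OpenCV 4.12 (cv2) and the standard library are available. Lean on these libraries where they do the work, as an engineer would, in place of code of your own. Each camera call takes 0.05 s, during which the arm holds its last target.

TASK

The glaze of the footed porcelain tile on the mat is still tacky, so do not touch it with the gripper: take the spatula from its porcelain rest, slip the blade under the tile between its feet, and with a turn of the wrist flip the tile over so that it lies flat on the mat, feet up and wholly on the mat, never raising it more than 12 cm above the mat. Then lay the spatula back in the trough of its rest the way it lay, handle towards you, and let go. Leave the other things on the shelf as they are.

Things in the scene. Friction and masses are not known exactly. Their poses are not given: they have to be found in the camera images.
- tile_center (a point): centre, mid-thickness, of the plate of the loose white porcelain tile: 80 x 80 mm, 6 mm thick, standing on two bar feet. Its z points out of the plain face, away from the feet: up at the start, when this point is 12 mm above the mat. Its x runs along the feet, roughly away from the robot at the start
- tile: the whole tile (about 115 g, varies); origin 12 mm below tile_center at the feet's underside, same axes. Feet: 9 mm high, 8 mm wide, the whole 80 mm long along x, flush with the side edges (centre lines at y = +-36 mm), so a tunnel 64 mm wide and 9 mm high runs under it along x, open at both ends
- mat_top (a point): centre of the top face of the fixed square grey silicone mat, 150 x 150 mm, 4 mm thick, lying on the teak shelf; x and y along its edges
- mat: the mat of mat_top; origin at its underside, 4 mm lower
- spatula_grip (a point): point on the axis of the spatula's straight bamboo handle where it is gripped. x runs along the handle to the blade, z is up when it lies in its rest. Handle octagonal, 20 mm across flats (flats face +-y, +-z and the 45 degree directions between), from x = -60 to +100 mm. In the rest the handle's axis is 35 mm above the shelf top; this part sticks out before the trough
- spatula_blade (a point): centre of the spatula's flat steel blade, at x = 170, y = 0, z = -15 mm from spatula_grip, same axes. The blade is 100 mm long (x = 120 to 220 mm from spatula_grip), 46 mm wide, 3 mm thick, parallel to the handle; a steel neck slopes down to it from the handle
- spatula: the whole spatula, 90 g, balance point about 70 mm from the grip point towards the blade; origin and axes as spatula_grip
- rest_trough (a point): centre of the trough floor of the fixed white porcelain spatula rest, 25 mm above the shelf. The trough runs along x (away from the robot), 60 mm long, 24 mm wide at the floor, flaring to 36 mm at its top, 13 mm higher. The handle lies in it, axis 10 mm above this point, spatula_grip about 70 mm before it (-x), blade over a drip tray (6 mm high, reaching 170 mm past this point)
- shelf: fixed low teak shelf on the table: board with its top 120 mm above the table, origin at table height under its centre; it reaches 175 mm from there towards and away from the robot and 520 mm to either side. The space between it and the robot is free
- jar: bystander on the shelf: open ivory ceramic jar, 72 mm across and 95 mm high; origin at the centre of its underside
- seal_tall: bystander on the shelf: square grey soapstone seal, 24 x 24 mm and 60 mm high; origin at the centre of its underside
- seal_low: bystander on the shelf: square grey soapstone seal, 34 x 34 mm and 35 mm high; origin at the centre of its underside
- inkstone: bystander on the shelf: dark rectangular inkstone with a sunk well, 75 x 120 mm and 20 mm high; origin at the centre of its underside
- bowl: bystander on the shelf: small white porcelain bowl, 80 mm across and 40 mm high; origin at the centre of its underside
- paperweight: bystander on the shelf: brass bar paperweight, 120 x 30 mm and 16 mm high; origin at the centre of its underside
- cup: bystander on the shelf: small white porcelain cup, 60 mm across and 50 mm high; origin at the centre of its underside
There are look-alikes about, which are no part of the job. There is more than one size of the tile; the job needs the middle-sized.

How it is judged:
On the way, in this order (a step that is already met when the one before it is completed fails the run):
1. the spatula has been lifted out of its rest by the gripper (z of spatula_grip in the frame of rest_trough above 0.03 m and contact force between the fingers and spatula above 0.5 N), for 0.1 s.
2. the spatula tips the tile: it is tilted by more than 30 degrees while the spatula touches it (contact force between spatula and tile above 0.05 N and angle between tile_center's own z axis and vertical between 0.52 and 1.7 rad), for 0.02 s.
3. the tile lies turned over on the mat, feet up, while the spatula is still in the gripper (angle between tile_center's own z axis and vertical above 3 rad and x of tile_center in the frame of mat_top between -0.037 and 0.037 m and y of tile_center in the frame of mat_top between -0.037 and 0.037 m and z of tile_center in the frame of mat_top below 0.008 m and contact force between the fingers and spatula above 0.5 N and linear speed of tile below 0.03 m/s), for 0.2 s.
At the end, for the whole second after the job is handed in: The tile lies still on the mat, feet up (within 8 degrees), its centre within 37 mm of the mat's along both edges; the spatula lies released and still in the trough, upright within 0.2 rad, along it within 0.15 rad, its grip point 40 to 100 mm before the trough's centre, 14 mm sideways (angle between tile_center's own z axis and vertical above 3 rad and x of tile_center in the frame of mat_top between -0.037 and 0.037 m and y of tile_center in the frame of mat_top between -0.037 and 0.037 m and z of tile_center in the frame of mat_top below 0.008 m and linear speed of each of tile, spatula below 0.02 m/s and y of spatula_grip in the frame of rest_trough between -0.014 and 0.014 m and x of spatula_grip in the frame of rest_trough between -0.1 and -0.04 m and z of spatula_grip in the frame of rest_trough between 0.002 and 0.018 m and angle between the x axis of spatula_grip and the x axis of rest_trough, either way round below 0.15 rad and angle between spatula_grip's own z axis and vertical below 0.2 rad); the robot touches nothing.
It fails at once if the gripper or arm touches the tile (contact force between any of the fingers, the arm and tile above 0.3 N).
It fails at once if the tile is raised more than 120 mm above the mat (z of tile_center in the frame of mat_top above 0.132 m).
It fails at once if a bystander is moved by more than 20 mm or tipped (distance of any of jar, seal_tall, seal_low, inkstone, bowl, paperweight, cup from where it was at the start of the episode above 0.02 m or angle between any of jar, seal_tall, seal_low, inkstone, bowl, paperweight, cup's own z axis and vertical above 0.4 rad).
It also fails if it takes over 56 s, if anything falls off the work surface, if the arm or the gripper's body presses on something with over 40 N, if the wrist force passes 120 N, or if a joint passes its speed limit or range.

## Working session

There is one attempt and no reset: what is moved stays moved. The work goes in short steps, Python scripts to look and compute and a tool call to move; the robot and the scene stay as the last step left them, time stands still between calls to the robot, and variables do not carry over. Pictures are saved under pics/ and viewed, and the job is handed in when it is done.

Besides the shell and the picture viewer there is one more tool, called by a JSON object that holds its "api" and its "payload", one argument or row to a line. send_rows: Moves the arm, as the interface text tells. Its arguments: {"type":"object","properties":{"series":{"type":"array"},"squeeze":{"type":"number"}},"required":["series"]}

```bash
ls; mkdir -p pics
cat > h.py <<'E'
import numpy as np, cv2
from scipy.spatial.transform import Rotation as Ro
from station import ctrl
def snap(n,f):
    im=ctrl.get_image(n); cv2.imwrite('pics/'+f,cv2.cvtColor(im,cv2.COLOR_RGB2BGR)); return im
def ray(ci,u,v):
    K,R,t=[np.array(ci[k]) for k in('mtx','R','t')]
    return -R.T@t, R.T@np.linalg.inv(K)@np.array([u,v,1.])
def onz(ci,u,v,z):
    c,d=ray(ci,u,v); return c+d*(z-c[2])/d[2]
def proj(ci,X):
    K,R,t=[np.array(ci[k]) for k in('mtx','R','t')]
    p=K@(R@np.asarray(X,float)+t); return p[:2]/p[2]
E
python3 - <<'E'
from h import *
o=ctrl.get_obs();print(o)
snap('scene','s0.png');snap('top','t0.png')
for n in('scene','top','wrist'):
  c=ctrl.camera_info(n);print(n,c['mtx'],-np.array(c['R']).T@c['t'],c['R'])
E
```

```text
pics
{'t': 0.0, 'q': array([ 1.21600747e+00,  5.33826741e-02,  1.61428402e+00, -8.54850300e-06,
        1.47599368e+00, -1.19016585e-01]), 'dq': array([-0.00058115, -0.00039054,  0.00076488, -0.00090445, -0.00089711,
       -0.00011272]), 'effort': array([-1.38356147e-03, -3.93674541e+01, -3.70179033e+01, -2.47154003e-04,
        7.18211144e-03, -7.68696850e-06]), 'tool_pos': array([0.14580001, 0.60714422, 0.24105295]), 'tool_rot': array([-0.36943545, -3.11931322,  0.00315991]), 'contact_force': array([-0.78745906, -0.47125622, -0.16871611]), 'wrist_torque': array([ 0.01761949,  0.04653961, -0.05153733]), 'opening': 0.0854387924036292}
scene [[430.89016375   0.         280.68471892]
 [  0.         430.89016375 204.56211493]
 [  0.           0.           1.        ]] [1.18684823 0.39283254 0.70641708] [[-0.56407441  0.82572306 -0.0012227 ]
 [ 0.54259139  0.36954228 -0.75434282]
 [-0.62242642 -0.42616891 -0.65647956]]
top [[458.52713668   0.         276.44924404]
 [  0.         458.52713668 214.13080844]
 [  0.           0.           1.        ]] [ 0.45412196 -0.00840544  1.21384397] [[ 0.02175263 -0.99962784 -0.01646217]
 [-0.98807479 -0.01898487 -0.15279982]
 [ 0.15243043  0.01958965 -0.98812004]]
wrist [[332.38556687   0.         277.98792686]
 [  0.         332.38556687 212.19116905]
 [  0.           0.           1.        ]] [0.07045786 0.62566691 0.37292211] [[ 0.23325931  0.97241298 -0.00175682]
 [ 0.92520802 -0.22137914  0.30819053]
 [ 0.29929955 -0.07351373 -0.95132303]]
```

View pics/t0.png

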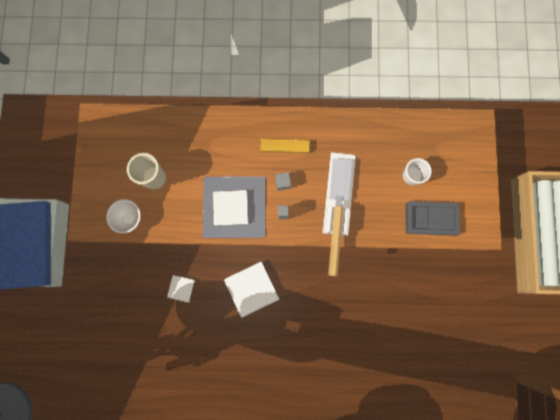

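View pics/s0.png

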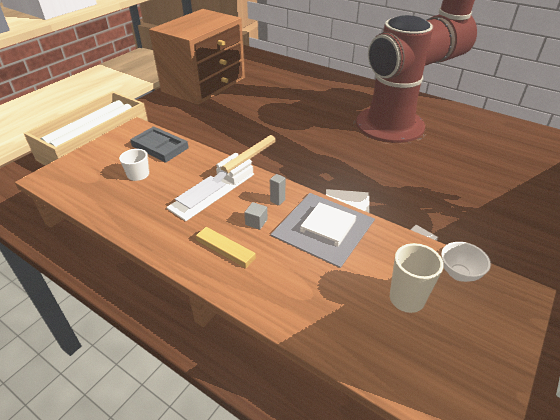

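Run:
```python
from h import *
im=cv2.imread('pics/t0.png')
a=cv2.resize(im[135:330,150:370],None,fx=3.6,fy=3,interpolation=cv2.INTER_CUBIC)
a=cv2.resize(im[135:325,150:380],None,fx=3.1,fy=3.1,interpolation=cv2.INTER_CUBIC)
cv2.imwrite('pics/t0c.png',a)
hsv=cv2.cvtColor(im,cv2.COLOR_BGR2HSV)
c=ctrl.camera_info('top')
def rects(m,z,mn=60):
    for ct in cv2.findContours(m.astype(np.uint8)*255,cv2.RETR_EXTERNAL,cv2.CHAIN_APPROX_NONE)[0]:
        if cv2.contourArea(ct)<mn: continue
        W=np.array([onz(c,*p[0],z)[:2] for p in ct],np.float32)*1000
        (cx,cy),(w,h),an=cv2.minAreaRect(W)
        print(np.round(cv2.minAreaRect(ct)[0]),'->',round(cx,1),round(cy,1),'size',round(w,1),round(h,1),'ang',round(an,1))
S,V=hsv[...,1],hsv[...,2];H=hsv[...,0]
roi=np.zeros(S.shape,bool);roi[120:325,100:470]=1
print('white z=.139');rects((V>170)&(S<60)&roi,.139)
print('grey z=.124')
m=(V<140)&(S<70)&roi|((V>170)&(S<60)&roi&(np.indices(S.shape)[1]<268)&(np.indices(S.shape)[0]<240)&(np.indices(S.shape)[1]>200))
rects(m,.124)
print('bamboo/yellow z=.165');rects((H>14)&(H<30)&(S>90)&(V>130)&roi,.160)
```

```text
white z=.139
[181. 288.] -> 442.6 231.0 size 48.4 49.9 ang 78.6
[251. 289.] -> 444.8 69.1 size 95.1 96.8 ang 26.8
[124. 215.] -> 610.8 377.1 size 43.0 30.6 ang 35.0
[230. 208.] -> 634.0 123.8 size 84.0 81.2 ang 2.5
[417. 172.] -> 729.2 -320.8 size 58.7 70.2 ang 45.5
[143. 168.] -> 726.2 339.4 size 74.7 71.7 ang 64.6
[339. 194.] -> 673.6 -135.1 size 59.1 197.6 ang 84.5
grey z=.124
[432. 218.] -> 620.5 -358.8 size 124.0 76.5 ang 88.7
[234. 206.] -> 639.9 115.3 size 90.3 105.0 ang 3.5
[158. 179.] -> 704.0 304.1 size 30.4 56.8 ang 62.0
[135. 174.] -> 715.9 361.6 size 47.1 18.9 ang 46.8
bamboo/yellow z=.165
[335. 241.] -> 557.7 -123.1 size 23.8 162.3 ang 86.4
[284. 145.] -> 782.9 -2.9 size 120.9 38.2 ang 89.0
```

View pics/t0c.png

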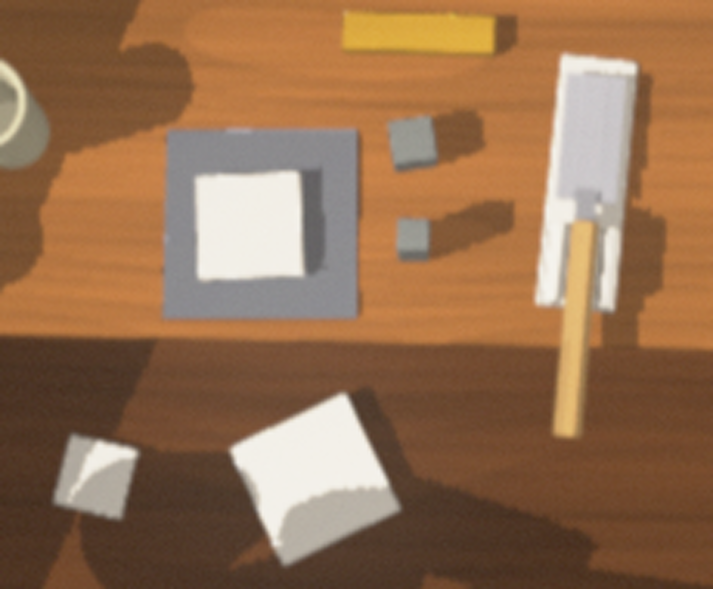

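{"api": "send_rows", "payload": {
  "series": [
    {"wx":0.18},
    {"tx":0,"ty":-6,"tz":-2,"wz":-0.18},
    {"wy":0.18,"tx":4},
    {"ty":-6,"wx":-0.18},
    {"ty":-6,"tz":-2}
  ]
}}

```text
invalid input at $.series[0]: expected keys tx, ty, tz, wx, wy, wz, jaw
```

Run:
```python
from h import *
o=ctrl.get_obs()
for k in('t','q','tool_pos','tool_rot'):print(k,np.round(o[k],4).tolist())
print(Ro.from_rotvec(o['tool_rot']).as_matrix().round(3))
c=ctrl.camera_info('top')
for uv in [(205,178),(264,177),(265,237),(203,238),(235,207)]:print(uv,onz(c,*uv,.124).round(4))
```

```text
t 0.1
q [1.216, 0.0533, 1.6141, 0.0, 1.476, -0.119]
tool_pos [0.1458, 0.6072, 0.2412]
tool_rot [-0.3695, -3.1193, 0.0028]
[[-0.972  0.234 -0.001]
 [ 0.234  0.972 -0.002]
 [ 0.    -0.002 -1.   ]]
(205, 178) [0.7081 0.1896 0.124 ]
(264, 177) [0.7132 0.0455 0.124 ]
(265, 237) [0.5665 0.0393 0.124 ]
(203, 238) [0.5611 0.1877 0.124 ]
(235, 207) [0.6377 0.1137 0.124 ]
```

{"api": "send_rows", "payload": {
  "series": [
    {"tx":0,"ty":0,"tz":0,"wx":0.18,"wy":0,"wz":0,"jaw":0},
    {"tx":0,"ty":-6,"tz":-2,"wx":0.1,"wy":0,"wz":-0.18,"jaw":0}
  ]
}}

```text
t: 0.35
tool_pos: [0.1326, 0.5525, 0.2595]
tool_rot: [-0.106, -3.051, 0.453]
contact_force: [0.0, -0.4, -0.5]
opening: 0.0854
```

```bash
cat > log.py <<'E'
from h import *
import json
o=ctrl.get_obs()
with open('log.jsonl','a') as f: f.write(json.dumps({k:np.array(o[k]).tolist() for k in('t','q','tool_pos','tool_rot')})+'\n')
for k in('t','q','tool_pos','tool_rot'):print(k,np.round(o[k],4).tolist())
print(Ro.from_rotvec(o['tool_rot']).as_matrix().round(3).tolist())
E
python3 log.py
```

```text
t 0.35
q [1.2223, 0.102, 1.5521, -0.0389, 1.7848, -0.2819]
tool_pos [0.1326, 0.5525, 0.2595]
tool_rot [-0.1055, -3.0514, 0.4534]
[[-0.996, 0.059, -0.064], [0.076, 0.955, -0.288], [0.044, -0.292, -0.955]]
```

{"api": "send_rows", "payload": {
  "series": [
    {"tx":4,"ty":-3,"tz":0,"wx":0,"wy":0.18,"wz":0,"jaw":0},
    {"tx":0,"ty":-5,"tz":-2,"wx":0.1,"wy":0.1,"wz":-0.18,"jaw":0}
  ]
}}

```text
t: 0.6
tool_pos: [0.0903, 0.4829, 0.3012]
tool_rot: [0.073, -2.749, 0.498]
contact_force: [0.9, 0.1, 0.0]
opening: 0.0857
```

```bash
python3 log.py
```

```text
t 0.6
q [1.1484, -0.0125, 1.6352, 0.1692, 1.9885, -0.444]
tool_pos [0.0903, 0.4829, 0.3012]
tool_rot [0.0733, -2.7487, 0.498]
[[-0.939, -0.111, -0.326], [0.011, 0.937, -0.349], [0.344, -0.331, -0.879]]
```

```bash
cat > kin.py <<'E'
from h import *
import json
from scipy.optimize import least_squares
def RZ(a):return Ro.from_euler('z',a).as_matrix()
def RY(a):return Ro.from_euler('y',a).as_matrix()
def fk(q,P):
    y1,d1,L2,a3,L3,L6,x1=P
    R1=RZ(q[0]);R2=R1@RY(q[1]);R3=R2@RY(q[2]);R5=R3@RZ(q[3])@RY(q[4]);R6=R5@RZ(q[5])
    p=R1@[x1,y1,d1]+R2@[0,0,L2]+R3@[a3,0,L3]+R6@[0,0,L6]
    return p,R6
E
cat > fit.py <<'E'
from kin import *
L=[json.loads(l) for l in open('log.jsonl')]
L.append(dict(q=[1.21600747e+00,5.33826741e-02,1.61428402e+00,-8.5e-06,1.47599368e+00,-1.19016585e-01],tool_pos=[0.14580001,0.60714422,0.24105295],tool_rot=[-0.36943545,-3.11931322,0.00315991]))
for l in L:
    R=fk(l['q'],np.zeros(7))[1]; print('R0',(R.T@Ro.from_rotvec(l['tool_rot']).as_matrix()).round(2).tolist())
f=lambda P:np.concatenate([fk(l['q'],P)[0]-l['tool_pos'] for l in L]+[0.001*np.array(P)])
s=least_squares(f,[0,.3,.4,0,.4,.2,0]);print(s.x.round(4),f(s.x).round(4))
np.save('P.npy',s.x)
E
python3 fit.py
```

```text
R0 [[-0.0, -1.0, -0.0], [1.0, -0.0, -0.0], [0.0, -0.0, 1.0]]
R0 [[0.0, -1.0, -0.0], [1.0, 0.0, -0.0], [-0.0, -0.0, 1.0]]
R0 [[0.0, -1.0, 0.0], [1.0, 0.0, -0.0], [0.0, 0.0, 1.0]]
[ 0.0742  0.235   0.4257  0.0921  0.6097  0.2683 -0.    ] [-0.     -0.      0.      0.     -0.     -0.     -0.      0.      0.
  0.0001  0.0002  0.0004  0.0001  0.0006  0.0003 -0.    ]
```

```bash
cat > ik.py <<'E'
from kin import *
P=np.load('P.npy')
lo=np.array([-3.01,-1.01,.06,-1.02,.09,-3.14]);hi=np.array([3.01,2.22,2.58,4.17,2.62,3.14])
R0=np.array([[0,-1,0],[1,0,0],[0,0,1.]])
def ik(p,R,q0s=None,n=60):
    out=[];rng=np.random.default_rng(0)
    starts=q0s if q0s is not None else rng.uniform(lo,hi,(n,6))
    for q0 in starts:
        def f(q):
            pp,R6=fk(q,P);return np.concatenate([(pp-p)*3,Ro.from_matrix(R.T@R6@R0).as_rotvec()])
        s=least_squares(f,np.clip(q0,lo+1e-3,hi-1e-3),bounds=(lo,hi),x_scale=1.)
        if s.cost<1e-8 and not any(np.abs(s.x-o).max()<.02 for o in out): out.append(s.x)
    return out
E
python3 - <<'E'
from ik import *
def ori(yaw,roll,sgn):
    Rs=RZ(yaw)@Ro.from_euler('x',roll).as_matrix()  # spatula frame
    # tool: z=+xs, y=sgn*ys
    z=Rs[:,0];y=sgn*Rs[:,1];return np.c_[np.cross(y,z),y,z]
for nm,p,yaw in [('grasp',[.520,-.12,.155],-.06),('insert',[.447,.12,.145],.03),('flip',[.45,.15,.2],.03)]:
  for roll in ([0,] if nm!='flip' else [np.pi/2,-np.pi/2]):
    for s in(1,-1):
      for q in ik(p,ori(yaw,roll,s),n=25):print(nm,round(roll,2),s,q.round(2), 'elbow z',round(P[1]+P[2]*np.cos(q[1]),2))
E
cat > rows.py <<'E'
from h import *
# usage: plan(pt, Rt, n): print rows from current measured pose, assuming each achieved
def plan(pts,Rts,maxt=6.0,maxr=.18,jaw=0,show=True):
    o=ctrl.get_obs();p=np.array(o['tool_pos']);R=Ro.from_rotvec(o['tool_rot'])
    i=0
    for pt,Rt in zip(pts,Rts):
        Rt=Ro.from_matrix(Rt);pt=np.array(pt)
        d=(R.inv()*Rt).as_rotvec();L=np.linalg.norm(pt-p)*100
        n=int(max(1,np.ceil(L/maxt),np.ceil(np.linalg.norm(d)/maxr)))
        print('leg: dist %.1fcm ang %.2f n %d'%(L,np.linalg.norm(d),n))
        for k in range(n):
            t=R.inv().apply((pt-p)/n)*100
            print('  tx %.2f ty %.2f tz %.2f wx %.3f wy %.3f wz %.3f'%(*t,*(d/n)))
            R=R*Ro.from_rotvec(d/n)
        p=pt;R=Rt
def ori(yaw,roll,a,pitch=0.):
    # spatula pose (yaw, roll about its x), tool at angle a about handle: z=(0,sin a,-cos a), x=-xs
    Rs=Ro.from_euler('z',yaw).as_matrix()@Ro.from_euler('y',pitch).as_matrix()@Ro.from_euler('x',roll).as_matrix()
    z=np.array([0,np.sin(a),-np.cos(a)]);x=np.array([-1.,0,0]);T=np.c_[x,np.cross(z,x),z]
    return Rs@T
E
python3 - <<'E'
from rows import *
Rg=ori(-.06,0,-np.pi/4)
plan([[.36,.22,.34],[.44,-.10,.30]],[Rg,Rg])
E
```

```text
leg: dist 37.9cm ang 0.54 n 7
  tx -3.47 ty -4.13 tz -0.43 wx 0.059 wy -0.039 wz 0.033
  tx -3.61 ty -4.03 tz -0.05 wx 0.059 wy -0.039 wz 0.033
  tx -3.74 ty -3.90 tz 0.32 wx 0.059 wy -0.039 wz 0.033
  tx -3.84 ty -3.74 tz 0.69 wx 0.059 wy -0.039 wz 0.033
  tx -3.93 ty -3.56 tz 1.06 wx 0.059 wy -0.039 wz 0.033
  tx -4.00 ty -3.35 tz 1.42 wx 0.059 wy -0.039 wz 0.033
  tx -4.05 ty -3.13 tz 1.76 wx 0.059 wy -0.039 wz 0.033
leg: dist 33.2cm ang 0.00 n 6
  tx -1.65 ty -3.24 tz 4.18 wx 0.000 wy 0.000 wz 0.000
  tx -1.65 ty -3.24 tz 4.18 wx 0.000 wy 0.000 wz 0.000
  tx -1.65 ty -3.24 tz 4.18 wx 0.000 wy 0.000 wz 0.000
  tx -1.65 ty -3.24 tz 4.18 wx 0.000 wy 0.000 wz 0.000
  tx -1.65 ty -3.24 tz 4.18 wx 0.000 wy 0.000 wz 0.000
  tx -1.65 ty -3.24 tz 4.18 wx 0.000 wy 0.000 wz 0.000
```

{"api": "send_rows", "payload": {
  "series": [
    {"tx":-3.5,"ty":-4.1,"tz":-0.4,"wx":0.06,"wy":-0.04,"wz":0.033,"jaw":0},
    {"tx":-3.6,"ty":-4,"tz":0,"wx":0.06,"wy":-0.04,"wz":0.033,"jaw":0},
    {"tx":-3.7,"ty":-3.9,"tz":0.3,"wx":0.06,"wy":-0.04,"wz":0.033,"jaw":0}
  ]
}}

```text
t: 0.98
tool_pos: [0.2081, 0.3672, 0.3186]
tool_rot: [0.014, -2.829, 0.801]
contact_force: [0.8, 0.3, -0.9]
opening: 0.0853
```

```bash
python3 log.py
```

```text
t 0.975
q [0.9674, -0.0969, 1.7079, -0.1607, 2.0966, -0.6534]
tool_pos [0.2081, 0.3672, 0.3186]
tool_rot [0.0137, -2.8289, 0.8007]
[[-0.98, -0.063, -0.19], [0.046, 0.853, -0.52], [0.195, -0.518, -0.833]]
```

{"api": "send_rows", "payload": {
  "series": [
    {"tx":-3.8,"ty":-3.7,"tz":0.7,"wx":0.06,"wy":-0.04,"wz":0.033,"jaw":0},
    {"tx":-3.9,"ty":-3.6,"tz":1.1,"wx":0.06,"wy":-0.04,"wz":0.033,"jaw":0},
    {"tx":-4,"ty":-3.4,"tz":1.4,"wx":0.06,"wy":-0.04,"wz":0.033,"jaw":0},
    {"tx":-4,"ty":-3.1,"tz":1.8,"wx":0.06,"wy":-0.04,"wz":0.033,"jaw":0}
  ]
}}

```text
t: 1.48
tool_pos: [0.366, 0.2125, 0.3436]
tool_rot: [-0.078, -2.884, 1.232]
contact_force: [0.1, 0.1, -0.3]
opening: 0.0854
```

```bash
python3 log.py; python3 fit.py
```

```text
t 1.475
q [0.694, -0.1344, 1.7638, -0.6442, 2.0247, -0.9584]
tool_pos [0.366, 0.2125, 0.3436]
tool_rot [-0.0775, -2.884, 1.2316]
[[-0.999, 0.044, -0.024], [0.047, 0.69, -0.722], [-0.015, -0.722, -0.692]]
R0 [[-0.0, -1.0, -0.0], [1.0, -0.0, -0.0], [0.0, -0.0, 1.0]]
R0 [[0.0, -1.0, -0.0], [1.0, 0.0, -0.0], [-0.0, -0.0, 1.0]]
R0 [[0.0, -1.0, -0.0], [1.0, -0.0, -0.0], [0.0, -0.0, 1.0]]
R0 [[0.0, -1.0, -0.0], [1.0, 0.0, 0.0], [-0.0, -0.0, 1.0]]
R0 [[0.0, -1.0, 0.0], [1.0, 0.0, -0.0], [0.0, 0.0, 1.0]]
[7.420e-02 2.376e-01 4.263e-01 9.520e-02 6.096e-01 2.685e-01 3.000e-04] [-0.     -0.      0.     -0.     -0.     -0.     -0.     -0.     -0.
  0.      0.     -0.      0.      0.      0.      0.0001  0.0002  0.0004
  0.0001  0.0006  0.0003  0.    ]
```

```bash
cat > feas.py <<'E'
from ik import *
from rows import ori
deg=np.pi/180
for xs in(-1,1):
 for a0 in(-45,0,45):
  for sg in(1,-1):
    for t in (0,):
      row=[]
      F=Ro.from_euler('z',np.pi).as_matrix() if xs==1 else np.eye(3)
      qg=ik([.517,-.12,.155],ori(-.06,0,a0*deg)@F,n=8)
      for q0 in qg:
        q=q0;ok='';trace=[q0.round(2)]
        path=[([.45,0,.25],0.,0),([.444,.12,.2],.04,0),([.444,.12,.145],.04,0)]+[([.444,.12+sg*.03*k/90,.15+.05*min(1,k/45)],.04,k) for k in range(15,136,15)]
        for p,y,k in path:
          s=ik(p,ori(y,sg*k*deg,a0*deg)@F,[q])
          if not s: ok='fail at %s roll %d'%(p,k);break
          if np.abs(s[0]-q).max()>2: ok='jump';break
          q=s[0]; trace.append(q.round(2))
        print(xs,a0,sg,q0.round(2),ok or 'OK',trace[-1])
E
python3 feas.py
```

```text
-1 -45 1 [-0.01 -0.    1.96 -0.81  1.33 -1.26] OK [-0.38  0.12  2.14  1.29  1.89 -2.31]
-1 -45 -1 [-0.01 -0.    1.96 -0.81  1.33 -1.26] fail at [0.444, 0.11, 0.18333333333333332] roll 30 [ 0.54  0.12  1.92 -0.88  1.72 -0.91]
-1 0 1 [-0.37 -0.1   1.92  0.    1.33 -1.88] OK [-0.22  0.59  2.05  1.83  2.36 -2.43]
-1 0 -1 [-0.37 -0.1   1.92  0.    1.33 -1.88] fail at [0.444, 0.095, 0.2] roll 75 [ 0.52  0.05  1.93 -0.9   1.74 -0.97]
-1 45 1 [-0.67  0.14  1.82  0.62  1.69 -2.27] fail at [0.444, 0.15999999999999998, 0.2] roll 120 [-0.12  0.71  2.01  2.1   2.53 -2.34]
-1 45 -1 [-0.67  0.14  1.82  0.62  1.69 -2.27] fail at [0.444, 0.08, 0.2] roll 120 [ 0.49  0.03  1.95 -0.91  1.72 -0.99]
1 -45 1 [-0.01 -0.    1.96 -0.81  1.33  1.89] OK [-0.38  0.12  2.14  1.29  1.89  0.84]
1 -45 -1 [-0.01 -0.    1.96 -0.81  1.33  1.89] fail at [0.444, 0.11, 0.18333333333333332] roll 30 [ 0.54  0.12  1.92 -0.88  1.72  2.23]
1 0 1 [-0.37 -0.1   1.92 -0.    1.33  1.26] OK [-0.22  0.59  2.05  1.83  2.36  0.71]
1 0 -1 [-0.37 -0.1   1.92 -0.    1.33  1.26] fail at [0.444, 0.095, 0.2] roll 75 [ 0.52  0.05  1.93 -0.9   1.74  2.17]
1 45 1 [-0.67  0.14  1.82  0.62  1.69  0.87] fail at [0.444, 0.15999999999999998, 0.2] roll 120 [-0.12  0.71  2.01  2.1   2.53  0.8 ]
1 45 -1 [-0.67  0.14  1.82  0.62  1.69  0.87] fail at [0.444, 0.08, 0.2] roll 120 [ 0.49  0.03  1.95 -0.91  1.72  2.15]
```

```bash
python3 - <<'E'
from h import *
im=cv2.imread('pics/t0.png');hsv=cv2.cvtColor(im,cv2.COLOR_BGR2HSV);H,S,V=cv2.split(hsv)
c=ctrl.camera_info('top')
m=(H>10)&(H<30)&(S>70)&(V>140);m[:190]=0;m[290:]=0;m[:,:325]=0;m[:,350:]=0
W=[]
for r in range(205,276):
    u=np.where(m[r])[0]
    if len(u)>3: W.append((r,u.min(),u.max()))
print(W[0],W[30],W[-1],len(W))
L=np.array([onz(c,(a+b)/2,r,.155)[:2] for r,a,b in W])
k=np.polyfit(L[:,0],L[:,1],1);print('yaw',np.arctan(k[0]),'x range',L[0,0],L[-1,0],'y at .517',np.polyval(k,.517), 'y at .537',np.polyval(k,.537))
# blade centre line at z .14
m=(H>95)&(H<135)&(S>12)&(S<60)&(V>120);m[:150]=0;m[212:]=0;m[:,:325]=0;m[:,358:]=0
ys,xs=np.where(m);print('blade px',xs.min(),xs.max(),ys.min(),ys.max(),len(xs))
W=np.array([onz(c,x,y,.1415)[:2] for x,y in zip(xs,ys)],np.float32)*1000
print(cv2.minAreaRect(W))
# tile top face
m=((V>170)&(S<60)).astype(np.uint8);m[:,:200]=0;m[:,268:]=0;m[:180]=0;m[236:]=0
ct=max(cv2.findContours(m,0,1)[0],key=cv2.contourArea)
print('tile',cv2.minAreaRect(np.array([onz(c,*p[0],.139)[:2] for p in ct],np.float32)*1000))
E
python3 - <<'E'
from h import *
im=snap('top','t1.png')
cv2.imwrite('pics/t1c.png',cv2.resize(cv2.cvtColor(im[140:290,310:390],cv2.COLOR_RGB2BGR),None,fx=4,fy=4,interpolation=cv2.INTER_CUBIC))
c=ctrl.camera_info('scene')
im=cv2.imread('pics/s0.png');cv2.imwrite('pics/s0c.png',cv2.resize(im[125:270,160:380],None,fx=3.6,fy=3.6,interpolation=cv2.INTER_CUBIC))
print(ctrl.get_obs()['t'])
E
```

```text
(206, np.int64(335), np.int64(340)) (236, np.int64(325), np.int64(343)) (275, np.int64(329), np.int64(336)) 70
yaw -0.09048486664707171 x range 0.6394381574954916 0.4791917333306907 y at .517 -0.12066292494675906 y at .537 -0.12247757748096853
1.525Traceback (most recent call last):
  File "<stdin>", line 14, in <module>
    return umr_minimum(a, axis, None, out, keepdims, initial, where)
ValueError: zero-size array to reduction operation minimum which has no identity
```

View pics/t1c.png

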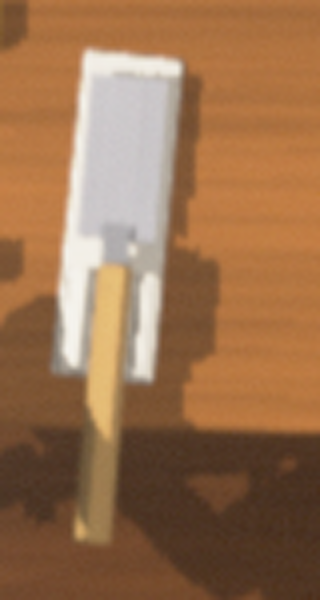

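View pics/s0c.png

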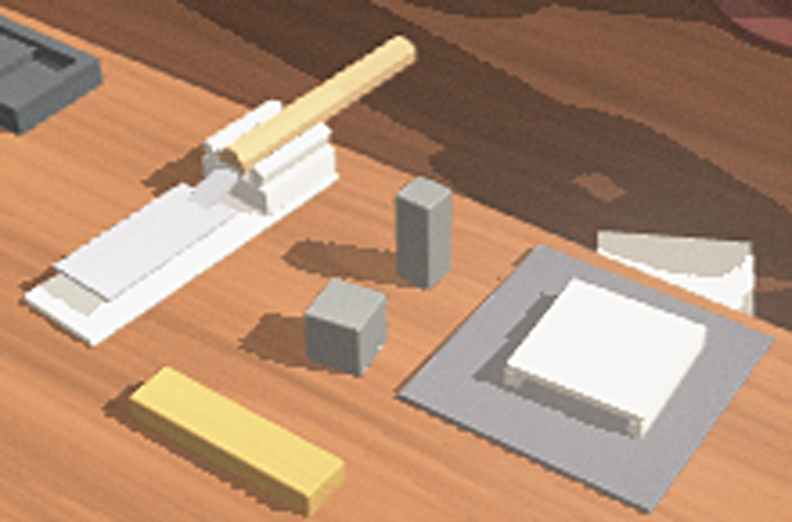

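Run:
```python
from h import *
c=ctrl.camera_info('top')
b=onz(c,310+93/4,140+535/4,.155);f=onz(c,310+114/4,140+266/4,.155);t=onz(c,310+130/4,140+76/4,.1415)
bl=onz(c,310+120/4,140+236/4,.1415)
for a in(b,f,t,bl):print(a.round(4))
print('yaw handle',np.arctan2(f[1]-b[1],f[0]-b[0]),'butt-tip',np.arctan2(t[1]-b[1],t[0]-b[0]),'blade',np.arctan2(t[1]-bl[1],t[0]-bl[0]))
print('butt-tip len (280)',np.hypot(*(t-b)[:2]))
# rest edges z~.126 tray
for uv in[(86,50),(182,62),(52,372),(152,380)]:print('rest',uv,onz(c,310+uv[0]/4,140+uv[1]/4,.126).round(4))
im=cv2.imread('pics/t0.png');hsv=cv2.cvtColor(im,cv2.COLOR_BGR2HSV);H,S,V=cv2.split(hsv)
m=((V>170)&(S<60)).astype(np.uint8);m[:,:200]=0;m[:,268:]=0;m[:185]=0;m[233:]=0
ct=max(cv2.findContours(m,0,1)[0],key=cv2.contourArea)
W=np.array([onz(c,*p[0],.139)[:2] for p in ct],np.float32)*1000
print('tile',cv2.minAreaRect(W)); print(cv2.boxPoints(cv2.minAreaRect(W)))
# scene view check of butt: project
s=ctrl.camera_info('scene');print('scene butt',proj(s,b),'fr',proj(s,f),'tip',proj(s,t))
# tile corners from scene crop
for uv in[(505,365),(640,415),(706,326),(574,279)]:print('tile sc',onz(s,160+uv[0]/3.6,125+uv[1]/3.6,.139).round(4))
```

```text
[ 0.4821 -0.1203  0.155 ]
[ 0.6383 -0.1321  0.155 ]
[ 0.7568 -0.1431  0.1415]
[ 0.6588 -0.1372  0.1415]
yaw handle -0.07538783473493355 butt-tip -0.08298003863431117 blade -0.06052868335997984
butt-tip len (280) 0.27565926139478514
rest (86, 50) [ 0.7771 -0.1182  0.126 ]
rest (182, 62) [ 0.7705 -0.1767  0.126 ]
rest (52, 372) [ 0.5786 -0.0987  0.126 ]
rest (152, 380) [ 0.575  -0.1581  0.126 ]
tile ((633.9666748046875, 123.84326171875), (83.9769058227539, 81.22502899169922), 2.4609386920928955)
[[590.27313  162.6154  ]
 [593.7608    81.465294]
 [677.6602    85.07112 ]
 [674.17255  166.22122 ]]
scene butt [269.92382982 138.59029185] fr [223.36693746 169.39990923] tip [181.64740023 201.94232588]
tile sc [0.68   0.0907 0.139 ]
tile sc [0.6723 0.1671 0.139 ]
tile sc [0.5931 0.1643 0.139 ]
tile sc [0.5996 0.0855 0.139 ]
```

Run:
```python
from h import *
c=ctrl.camera_info('top')
for uv in[(250,245),(330,247.5),(330,247)]:print(onz(c,*uv,.12).round(4))
im=cv2.imread('pics/t0.png')
for u in(300,320,360):print(u,[tuple(im[r,u]) for r in range(242,252)])
```

```text
[0.547  0.0749 0.12  ]
[ 0.5449 -0.1161  0.12  ]
[ 0.5461 -0.1161  0.12  ]
300 [(np.uint8(67), np.uint8(123), np.uint8(191)), (np.uint8(68), np.uint8(119), np.uint8(185)), (np.uint8(66), np.uint8(115), np.uint8(175)), (np.uint8(58), np.uint8(102), np.uint8(156)), (np.uint8(53), np.uint8(86), np.uint8(128)), (np.uint8(48), np.uint8(76), np.uint8(115)), (np.uint8(49), np.uint8(76), np.uint8(117)), (np.uint8(47), np.uint8(73), np.uint8(113)), (np.uint8(48), np.uint8(75), np.uint8(115)), (np.uint8(51), np.uint8(77), np.uint8(117))]
320 [(np.uint8(65), np.uint8(117), np.uint8(180)), (np.uint8(64), np.uint8(118), np.uint8(180)), (np.uint8(64), np.uint8(117), np.uint8(180)), (np.uint8(61), np.uint8(112), np.uint8(171)), (np.uint8(59), np.uint8(99), np.uint8(153)), (np.uint8(51), np.uint8(82), np.uint8(125)), (np.uint8(50), np.uint8(76), np.uint8(116)), (np.uint8(46), np.uint8(75), np.uint8(114)), (np.uint8(46), np.uint8(75), np.uint8(114)), (np.uint8(49), np.uint8(77), np.uint8(115))]
360 [(np.uint8(63), np.uint8(118), np.uint8(183)), (np.uint8(64), np.uint8(119), np.uint8(185)), (np.uint8(66), np.uint8(120), np.uint8(187)), (np.uint8(66), np.uint8(120), np.uint8(185)), (np.uint8(61), np.uint8(108), np.uint8(167)), (np.uint8(52), np.uint8(89), np.uint8(137)), (np.uint8(48), np.uint8(78), np.uint8(119)), (np.uint8(44), np.uint8(74), np.uint8(115)), (np.uint8(46), np.uint8(73), np.uint8(112)), (np.uint8(42), np.uint8(73), np.uint8(112))]
```

Run:
```python
from rows import *
Rg=ori(-.078,0,-np.pi/4)
plan([[.46,0.02,.30],[.520,-.066,.212],[.520,-.1287,.1493]],[Rg,Rg,Rg])
```

```text
leg: dist 21.5cm ang 0.04 n 4
  tx -2.50 ty -2.36 tz 4.14 wx -0.006 wy 0.008 wz 0.002
  tx -2.54 ty -2.39 tz 4.10 wx -0.006 wy 0.008 wz 0.002
  tx -2.58 ty -2.41 tz 4.06 wx -0.006 wy 0.008 wz 0.002
  tx -2.62 ty -2.43 tz 4.03 wx -0.006 wy 0.008 wz 0.002
leg: dist 13.7cm ang 0.00 n 3
  tx -2.22 ty 0.16 tz 3.98 wx 0.000 wy 0.000 wz 0.000
  tx -2.22 ty 0.16 tz 3.98 wx 0.000 wy 0.000 wz 0.000
  tx -2.22 ty 0.16 tz 3.98 wx 0.000 wy 0.000 wz 0.000
leg: dist 8.9cm ang 0.00 n 2
  tx -0.24 ty 0.01 tz 4.43 wx 0.000 wy 0.000 wz 0.000
  tx -0.24 ty 0.01 tz 4.43 wx 0.000 wy 0.000 wz 0.000
```

{"api": "send_rows", "payload": {
  "series": [
    {"tx":-2.5,"ty":-2.4,"tz":4.1,"wx":-0.006,"wy":0.008,"wz":0.002,"jaw":0},
    {"tx":-2.5,"ty":-2.4,"tz":4.1,"wx":-0.006,"wy":0.008,"wz":0.002,"jaw":0},
    {"tx":-2.6,"ty":-2.4,"tz":4.1,"wx":-0.006,"wy":0.008,"wz":0.002,"jaw":0},
    {"tx":-2.6,"ty":-2.4,"tz":4,"wx":-0.006,"wy":0.008,"wz":0.002,"jaw":0}
  ]
}}

```text
t: 2.02
tool_pos: [0.462, 0.0165, 0.2978]
tool_rot: [-0.106, -2.876, 1.19]
contact_force: [0.3, -0.3, 1.2]
opening: 0.0856
```

{"api": "send_rows", "payload": {
  "series": [
    {"tx":-2.2,"ty":0.2,"tz":4,"wx":0,"wy":0,"wz":0,"jaw":0},
    {"tx":-2.2,"ty":0.2,"tz":4,"wx":0,"wy":0,"wz":0,"jaw":0},
    {"tx":-2.2,"ty":0.2,"tz":3.5,"wx":0,"wy":0,"wz":0,"jaw":0}
  ]
}}

```text
t: 2.4
tool_pos: [0.5237, -0.0695, 0.2106]
tool_rot: [-0.112, -2.878, 1.187]
contact_force: [0.8, -0.7, 0.7]
opening: 0.0857
```

Run:
```python
from rows import *
Rg=ori(-.078,0,-np.pi/4)
plan([[.520,-.1287,.1493]],[Rg],maxt=3)
i=ctrl.camera_info('wrist');snap('wrist','w1.png')
for x in(-60,-20,100):
  X=np.array([.5415,-.1245,.155])+np.array([np.cos(.078),-np.sin(.078),0])*x/1000;print(x,proj(i,X).round())
```

```text
leg: dist 8.5cm ang 0.00 n 3
  tx -0.02 ty 0.04 tz 2.84 wx 0.001 wy 0.001 wz -0.000
  tx -0.03 ty 0.04 tz 2.84 wx 0.001 wy 0.001 wz -0.000
  tx -0.03 ty 0.04 tz 2.84 wx 0.001 wy 0.001 wz -0.000
-60 [280. 170.]
-20 [280. 229.]
100 [280. 372.]
```

View pics/w1.png

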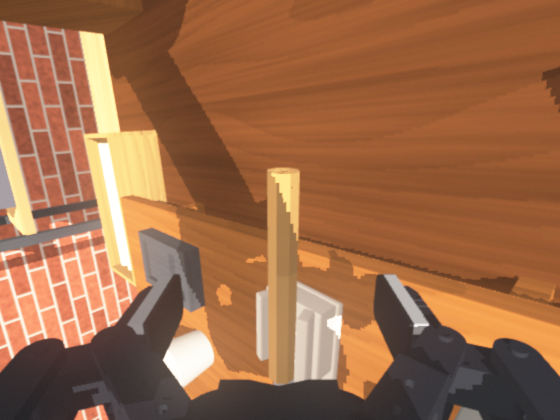

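{"api": "send_rows", "payload": {
  "series": [
    {"tx":0,"ty":0.1,"tz":2.8,"wx":0,"wy":0,"wz":0,"jaw":0},
    {"tx":0,"ty":0.1,"tz":2.8,"wx":0,"wy":0,"wz":0,"jaw":0},
    {"tx":-0.1,"ty":0.1,"tz":2.8,"wx":0,"wy":0,"wz":0,"jaw":0}
  ]
}}

```text
t: 2.82
tool_pos: [0.5197, -0.1303, 0.1421]
tool_rot: [-0.111, -2.873, 1.184]
contact_force: [0.6, 0.4, -0.3]
opening: 0.0854
```

Run:
```python
from rows import *
Rg=ori(-.078,0,-np.pi/4)
plan([[.520,-.1280,.1487]],[Rg],maxt=3)
i=ctrl.camera_info('wrist');snap('wrist','w2.png')
```

```text
leg: dist 0.7cm ang 0.00 n 1
  tx -0.01 ty -0.30 tz -0.63 wx 0.003 wy -0.002 wz 0.002
```

View pics/w2.png

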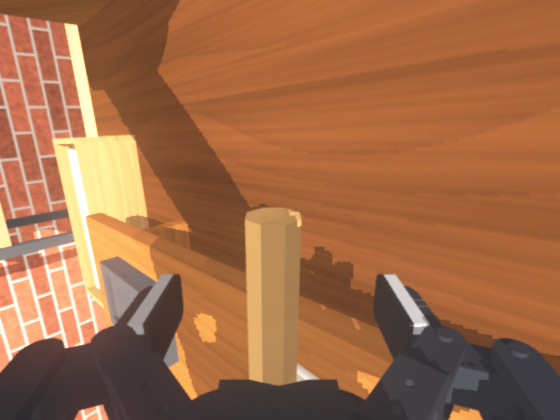

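{"api": "send_rows", "payload": {
  "series": [
    {"tx":0,"ty":-0.3,"tz":-0.5,"wx":0,"wy":0,"wz":0,"jaw":0},
    {"tx":0,"ty":0,"tz":0,"wx":0,"wy":0,"wz":0,"jaw":0.5},
    {"tx":0,"ty":0,"tz":0,"wx":0,"wy":0,"wz":0,"jaw":1},
    {"tx":0,"ty":0,"tz":0,"wx":0,"wy":0,"wz":0,"jaw":1},
    {"tx":0,"ty":0,"tz":0,"wx":0,"wy":0,"wz":0,"jaw":1}
  ],
  "squeeze": 100
}}

```text
t: 3.5
tool_pos: [0.5188, -0.1286, 0.1471]
tool_rot: [-0.11, -2.87, 1.183]
contact_force: [-0.8, -0.5, 0.3]
opening: 0.0184
```

{"api": "send_rows", "payload": {
  "series": [
    {"tx":0,"ty":0,"tz":0,"wx":0,"wy":0,"wz":0,"jaw":1},
    {"tx":0,"ty":0,"tz":0,"wx":0,"wy":0,"wz":0,"jaw":1}
  ]
}}

```text
t: 3.75
tool_pos: [0.5188, -0.1285, 0.1472]
tool_rot: [-0.11, -2.871, 1.183]
contact_force: [-0.4, -0.4, 0.1]
opening: 0.0182
```

```bash
python3 log.py
python3 - <<'E'
from h import *
o=ctrl.get_obs();print(o['opening'],o['contact_force'],o['wrist_torque'])
snap('scene','s2.png')
im=snap('wrist','w3.png')
E
```

```text
t 3.75
q [-0.0265, 0.0212, 1.9513, -0.8105, 1.3285, -1.2497]
tool_pos [0.5188, -0.1285, 0.1472]
tool_rot [-0.1104, -2.8705, 1.1828]
[[-0.997, 0.052, -0.059], [0.079, 0.708, -0.702], [0.005, -0.705, -0.71]]
0.01818840842954082 [-0.35374378 -0.39970439  0.14344288] [ 0.32283496 -0.0499706   0.00868865]
```

View pics/w3.png

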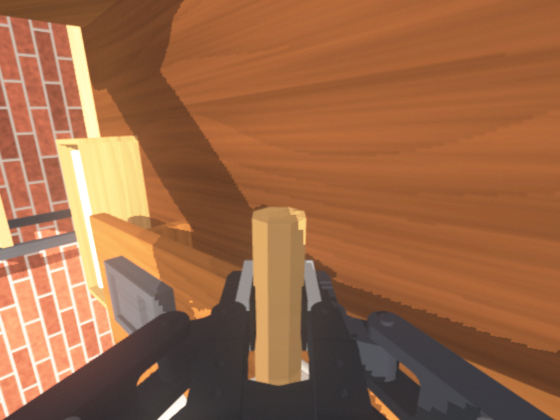

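View pics/s2.png

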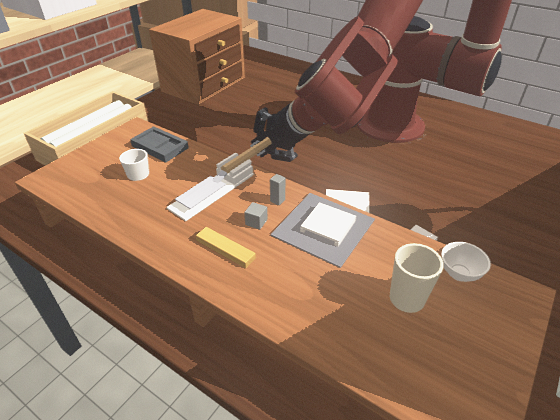

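{"api": "send_rows", "payload": {
  "series": [
    {"tx":0,"ty":-1,"tz":-1,"wx":0,"wy":0,"wz":0,"jaw":1},
    {"tx":0,"ty":-2,"tz":-2,"wx":0,"wy":0,"wz":0,"jaw":1},
    {"tx":0,"ty":-2.5,"tz":-2.5,"wx":0,"wy":0,"wz":0,"jaw":1},
    {"tx":0,"ty":0,"tz":0,"wx":0,"wy":0,"wz":0,"jaw":1}
  ]
}}

```text
t: 4.35
tool_pos: [0.5189, -0.1288, 0.2286]
tool_rot: [-0.109, -2.87, 1.181]
contact_force: [0.6, 0.1, -1.8]
opening: 0.018
```

Run:
```python
from h import *
o=ctrl.get_obs();print(o['t'],o['tool_pos'],o['contact_force'],Ro.from_rotvec(o['tool_rot']).as_matrix().round(3).tolist())
im=snap('scene','s3.png');cv2.imwrite('pics/s3c.png',cv2.resize(cv2.cvtColor(im[100:240,150:310],cv2.COLOR_RGB2BGR),None,fx=4,fy=4,interpolation=cv2.INTER_CUBIC))
im=snap('top','t3.png');cv2.imwrite('pics/t3c.png',cv2.resize(cv2.cvtColor(im[130:290,310:390],cv2.COLOR_RGB2BGR),None,fx=3.7,fy=3.7,interpolation=cv2.INTER_CUBIC))
```

```text
4.35 [ 0.5189119  -0.12879417  0.22855639] [ 0.6268041   0.0607624  -1.81511108] [[-0.997, 0.051, -0.06], [0.079, 0.708, -0.702], [0.007, -0.704, -0.71]]
```

View pics/s3c.png

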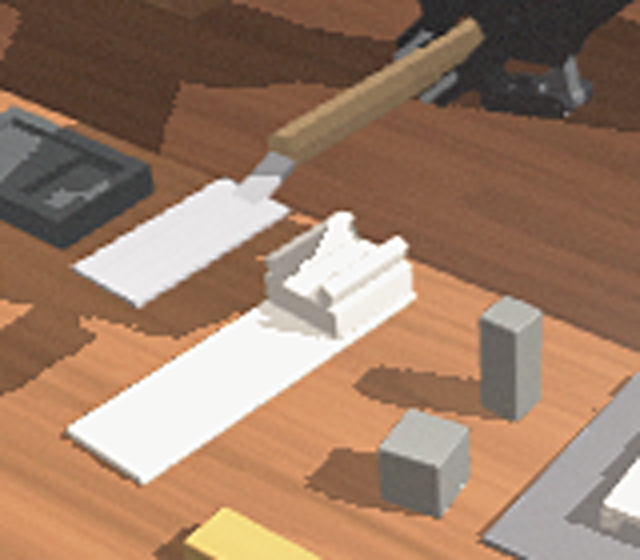

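View pics/t3c.png

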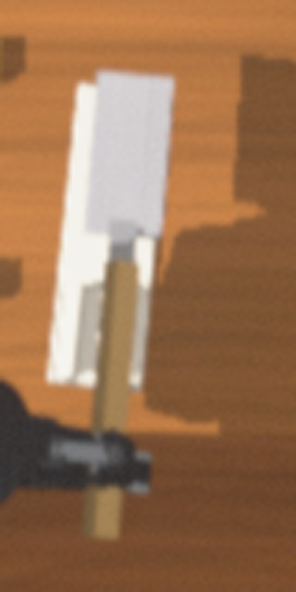

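```bash
cat >> h.py <<'E'
def tri(obs):
    A=[];b=[]
    for ci,u,v in obs:
        c,d=ray(ci,u,v);d=d/np.linalg.norm(d);M=np.eye(3)-np.outer(d,d);A.append(M);b.append(M@c)
    A=np.vstack(A);b=np.hstack(b);X=np.linalg.lstsq(A,b,rcond=None)[0];return X,np.linalg.norm(A@X-b)
E
python3 - <<'E'
from h import *
s=ctrl.camera_info('scene');t=ctrl.camera_info('top')
S=lambda u,v:(s,150+u/4-.4,100+v/4-.4);T=lambda u,v:(t,310+u/3.7-.4,130+v/3.7-.4)
X={}
for n,a,b in[('tipL',(140,304),(98,70)),('tipR',(75,267),(173,76)),('baseL',(290,210),(88,232)),('baseR',(220,180),(160,237)),('butt',(474,30),(101,532))]:
    X[n],r=tri([S(*a),T(*b)]);print(n,X[n].round(4),round(r,4))
o=ctrl.get_obs();R=Ro.from_rotvec(o['tool_rot']).as_matrix();p=o['tool_pos']
# expected: spatula frame from tool
tip=(X['tipL']+X['tipR'])/2
g=p-R[:,2]*.008;print('grasp pt',g, 'tip-in tool-derived frame: along -x',(tip-g)@-R[:,0],'z',tip[2]-g[2],'expect z -.015')
E
```

```text
tipL [ 0.7583 -0.1185  0.2195] 0.0008
tipR [ 0.7552 -0.1638  0.2203] 0.0006
baseL [ 0.6583 -0.1126  0.2184] 0.0014
baseR [ 0.6573 -0.1571  0.2189] 0.0018
butt [ 0.482  -0.1211  0.237 ] 0.0029
grasp pt [ 0.51750456 -0.12295827  0.2300565 ] tip-in tool-derived frame: along -x 0.24004994724843873 z -0.010152886055519755 expect z -.015
```

```bash
python3 fit.py | tail -4
python3 - <<'E'
from ik import *
from rows import ori
o=ctrl.get_obs();q=np.array(o['q'])
print(fk(q,P)[0]-o['tool_pos'])
for p,y in [([.45,-.05,.25],-.04),([.38,.05,.25],0.037),([.33,.11,.22],.037),([.33,.11,.145],.037),([.39,.113,.145],.037),([.444,.116,.145],.037),([.444,.116,.2],.037)]:
    s=ik(p,ori(y,0,-np.pi/4),[q])
    if s:q=s[0];print(p,q.round(2))
    else:print(p,'fail')
E
```

```text
R0 [[0.0, -1.0, 0.0], [1.0, 0.0, -0.0], [0.0, 0.0, 1.0]]
[0.0742 0.238  0.4264 0.0957 0.6099 0.2685 0.    ] [-0.     -0.     -0.      0.     -0.     -0.      0.      0.     -0.
  0.      0.     -0.      0.      0.      0.     -0.     -0.      0.
  0.0001  0.0002  0.0004  0.0001  0.0006  0.0003  0.    ]
[1.00673070e-06 5.23761096e-07 7.35295459e-07]
[0.45, -0.05, 0.25] [ 0.14 -0.26  2.02 -0.77  1.56 -1.31]
[0.38, 0.05, 0.25] [ 0.4  -0.35  2.1  -0.73  1.7  -1.19]
[0.33, 0.11, 0.22] [ 0.58 -0.33  2.13 -0.67  1.77 -1.02]
[0.33, 0.11, 0.145] [ 0.58 -0.22  2.18 -0.65  1.64 -0.92]
[0.39, 0.113, 0.145] [ 0.52 -0.1   2.07 -0.68  1.59 -0.95]
[0.444, 0.116, 0.145] [ 0.47  0.01  1.96 -0.7   1.56 -0.98]
[0.444, 0.116, 0.2] [ 0.47 -0.06  1.93 -0.7   1.64 -1.05]
```

Run:
```python
from rows import *
plan([[.40,.0,.250],[.330,.1077,.22],[.330,.1077,.155]],[ori(-.02,0,-np.pi/4),ori(.037,0,-np.pi/4),ori(.037,0,-np.pi/4)],maxt=5)
```

```text
leg: dist 17.6cm ang 0.06 n 4
  tx 3.18 ty 1.69 tz -2.52 wx 0.001 wy -0.013 wz -0.008
  tx 3.13 ty 1.71 tz -2.56 wx 0.001 wy -0.013 wz -0.008
  tx 3.08 ty 1.74 tz -2.60 wx 0.001 wy -0.013 wz -0.008
  tx 3.04 ty 1.76 tz -2.64 wx 0.001 wy -0.013 wz -0.008
leg: dist 13.2cm ang 0.06 n 3
  tx 2.40 ty 3.21 tz -1.80 wx 0.000 wy -0.013 wz -0.013
  tx 2.34 ty 3.24 tz -1.83 wx 0.000 wy -0.013 wz -0.013
  tx 2.27 ty 3.27 tz -1.86 wx 0.000 wy -0.013 wz -0.013
leg: dist 6.5cm ang 0.00 n 2
  tx 0.00 ty 2.30 tz 2.30 wx 0.000 wy 0.000 wz 0.000
  tx 0.00 ty 2.30 tz 2.30 wx 0.000 wy 0.000 wz 0.000
```

{"api": "send_rows", "payload": {
  "series": [
    {"tx":3.2,"ty":1.7,"tz":-2.5,"wx":0,"wy":-0.013,"wz":-0.008,"jaw":1},
    {"tx":3.1,"ty":1.7,"tz":-2.6,"wx":0,"wy":-0.013,"wz":-0.008,"jaw":1},
    {"tx":3.1,"ty":1.7,"tz":-2.6,"wx":0,"wy":-0.013,"wz":-0.008,"jaw":1},
    {"tx":3,"ty":1.8,"tz":-2.6,"wx":0,"wy":-0.013,"wz":-0.008,"jaw":1}
  ]
}}

```text
t: 4.95
tool_pos: [0.3945, 0.0011, 0.2435]
tool_rot: [-0.027, -2.887, 1.187]
contact_force: [0.5, 0.2, 0.0]
opening: 0.0182
```

{"api": "send_rows", "payload": {
  "series": [
    {"tx":2.4,"ty":3.2,"tz":-1.8,"wx":0,"wy":-0.013,"wz":-0.013,"jaw":1},
    {"tx":2.3,"ty":3.2,"tz":-1.8,"wx":0,"wy":-0.013,"wz":-0.013,"jaw":1},
    {"tx":2.3,"ty":3.3,"tz":-1.8,"wx":0,"wy":-0.013,"wz":-0.013,"jaw":1},
    {"tx":0,"ty":0,"tz":0,"wx":0,"wy":0,"wz":0,"jaw":1}
  ]
}}

```text
t: 5.45
tool_pos: [0.3181, 0.1113, 0.2083]
tool_rot: [0.067, -2.899, 1.196]
contact_force: [-0.3, -0.7, -1.5]
opening: 0.0183
```

Run:
```python
from rows import *
print(ctrl.get_obs()['tool_pos'])
plan([[.330,.1077,.155]],[ori(.037,0,-np.pi/4)],maxt=3)
```

```text
[0.31809471 0.1113409  0.20831354]
leg: dist 5.5cm ang 0.02 n 2
  tx -0.64 ty 1.72 tz 2.03 wx 0.002 wy -0.007 wz 0.007
  tx -0.62 ty 1.73 tz 2.03 wx 0.002 wy -0.007 wz 0.007
```

{"api": "send_rows", "payload": {
  "series": [
    {"tx":-0.6,"ty":1.6,"tz":1.9,"wx":0.002,"wy":-0.007,"wz":0.007,"jaw":1},
    {"tx":-0.5,"ty":1.5,"tz":1.8,"wx":0.002,"wy":-0.007,"wz":0.007,"jaw":1},
    {"tx":0,"ty":0,"tz":0,"wx":0,"wy":0,"wz":0,"jaw":1}
  ]
}}

```text
t: 5.82
tool_pos: [0.3283, 0.1061, 0.157]
tool_rot: [-0.057, 2.889, -1.202]
contact_force: [-0.3, -0.4, -0.3]
opening: 0.0184
```

Run:
```python
from rows import *
o=ctrl.get_obs();print(o['t'],o['tool_pos'],o['contact_force'])
plan([[.330,.1077,.145]],[ori(.037,0,-np.pi/4)],maxt=3)
im=snap('scene','s4.png');cv2.imwrite('pics/s4c.png',cv2.resize(cv2.cvtColor(im[130:290,250:400],cv2.COLOR_RGB2BGR),None,fx=3.7,fy=3.7,interpolation=cv2.INTER_CUBIC))
im=snap('top','t4.png');cv2.imwrite('pics/t4c.png',cv2.resize(cv2.cvtColor(im[160:340,180:290],cv2.COLOR_RGB2BGR),None,fx=3.3,fy=3.3,interpolation=cv2.INTER_CUBIC))
```

```text
5.825 [0.32827239 0.10606178 0.1570245 ] [-0.27309032 -0.43573807 -0.26477653]
leg: dist 1.2cm ang 0.00 n 1
  tx -0.18 ty 0.96 tz 0.74 wx -0.003 wy -0.002 wz 0.003
```

View pics/s4c.png

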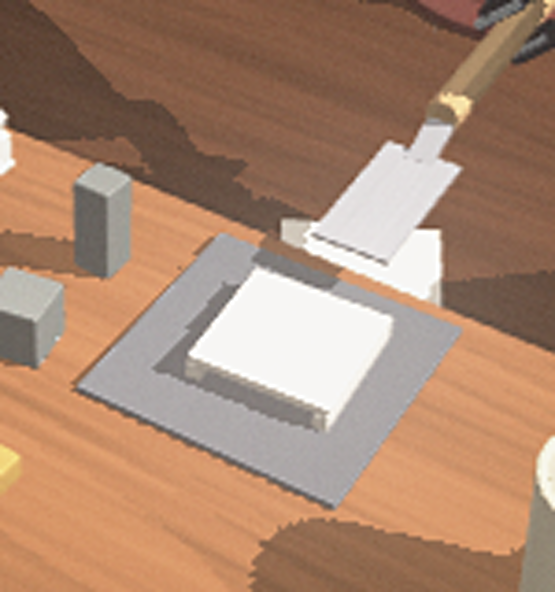

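View pics/t4c.png

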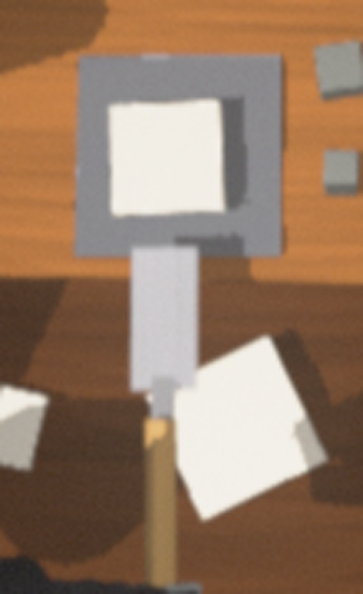

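Run:
```python
from h import *
s=ctrl.camera_info('scene');t=ctrl.camera_info('top')
S=lambda u,v:(s,250+u/3.7-.4,130+v/3.7-.4);T=lambda u,v:(t,180+u/3.3-.4,160+v/3.3-.4)
X={}
for n,a,b in[('tipL',(388,262),(131,247)),('tipR',(308,234),(198,248)),('baseL',(462,167),(131,389)),('baseR',(390,142),(197,386))]:
    X[n],r=tri([S(*a),T(*b)]);print(n,X[n].round(4),round(r,4))
tip=(X['tipL']+X['tipR'])/2;ba=(X['baseL']+X['baseR'])/2
print('tip',tip,'yaw',np.arctan2(*(tip-ba)[[1,0]]))
for n,a in dict(nl=(110,215),nr=(224,212),fl=(110,103),fr=(221,99)).items():print('tile',n,onz(t,*T(*a)[1:],.139).round(4))
for n,a in dict(nl=(73,256),nr=(283,254),fl=(80,56),fr=(282,56)).items():print('mat',n,onz(t,*T(*a)[1:],.124).round(4))
```

```text
tipL [0.5673 0.1456 0.1506] 0.0008
tipR [0.568  0.0978 0.1484] 0.0
baseL [0.4677 0.1419 0.1506] 0.0013
baseR [0.4704 0.0964 0.1513] 0.0022
tip [0.56768225 0.12171864 0.14953292] yaw 0.0262445632688673
tile nl [0.5916 0.1628 0.139 ]
tile nr [0.5954 0.081  0.139 ]
tile fl [0.6735 0.1664 0.139 ]
tile fr [0.678  0.0857 0.139 ]
mat nl [0.563  0.1908 0.124 ]
mat nr [0.5675 0.0385 0.124 ]
mat fl [0.7117 0.1926 0.124 ]
mat fr [0.7143 0.043  0.124 ]
```

{"api": "send_rows", "payload": {
  "series": [
    {"tx":-0.5,"ty":0.6,"tz":0.5,"wx":-0.002,"wy":-0.002,"wz":0.003,"jaw":1},
    {"tx":-0.4,"ty":0.5,"tz":0.5,"wx":0,"wy":0,"wz":0,"jaw":1},
    {"tx":0,"ty":0,"tz":0,"wx":0,"wy":0,"wz":0,"jaw":1}
  ]
}}

```text
t: 6.3
tool_pos: [0.3403, 0.1083, 0.1452]
tool_rot: [-0.048, 2.884, -1.19]
contact_force: [-0.7, -0.4, -1.3]
opening: 0.0183
```

{"api": "send_rows", "payload": {
  "series": [
    {"tx":0,"ty":0.2,"tz":0.2,"wx":0,"wy":0,"wz":0,"jaw":1},
    {"tx":0,"ty":0,"tz":0,"wx":0,"wy":0,"wz":0,"jaw":1}
  ]
}}

```text
t: 6.55
tool_pos: [0.3404, 0.1084, 0.1424]
tool_rot: [-0.048, 2.884, -1.19]
contact_force: [0.8, -0.1, -0.0]
opening: 0.0185
```

Run:
```python
from rows import *
o=ctrl.get_obs();print(o['t'],o['tool_pos'],o['contact_force'],o['wrist_torque'])
plan([[.330,.1077,.135]],[ori(.037,0,-np.pi/4)],maxt=3)
```

```text
6.55 [0.34044627 0.10843357 0.14238951] [ 0.78772987 -0.10171716 -0.02845446] [ 0.43601633  0.07108475 -0.00061779]
leg: dist 1.3cm ang 0.01 n 1
  tx 1.05 ty 0.49 tz 0.54 wx 0.003 wy 0.005 wz -0.006
```

{"api": "send_rows", "payload": {
  "series": [
    {"tx":0,"ty":0.3,"tz":0.3,"wx":0,"wy":0.002,"wz":-0.004,"jaw":1},
    {"tx":0,"ty":0,"tz":0,"wx":0,"wy":0,"wz":0,"jaw":1}
  ]
}}

```text
t: 6.8
tool_pos: [0.3404, 0.1085, 0.138]
tool_rot: [-0.053, 2.887, -1.191]
contact_force: [-0.1, -0.9, -0.5]
opening: 0.0182
```

{"api": "send_rows", "payload": {
  "series": [
    {"tx":0,"ty":0.15,"tz":0.15,"wx":0,"wy":0,"wz":0,"jaw":1},
    {"tx":0,"ty":0,"tz":0,"wx":0,"wy":0,"wz":0,"jaw":1}
  ]
}}

```text
t: 7.05
tool_pos: [0.3404, 0.1086, 0.1357]
tool_rot: [-0.053, 2.887, -1.191]
contact_force: [-0.5, 0.1, -1.4]
opening: 0.0183
```

{"api": "send_rows", "payload": {
  "series": [
    {"tx":0,"ty":0.15,"tz":0.15,"wx":0,"wy":0,"wz":0,"jaw":1},
    {"tx":0,"ty":0,"tz":0,"wx":0,"wy":0,"wz":0,"jaw":1}
  ]
}}

```text
t: 7.3
tool_pos: [0.3405, 0.1086, 0.1335]
tool_rot: [-0.053, 2.887, -1.191]
contact_force: [-0.2, -0.9, -0.7]
opening: 0.0182
```

```bash
python3 log.py
python3 - <<'E'
from rows import *
o=ctrl.get_obs();print(o['t'],o['tool_pos'],o['contact_force'],o['wrist_torque'])
im=snap('scene','s5.png');cv2.imwrite('pics/s5c.png',cv2.resize(cv2.cvtColor(im[150:270,260:400],cv2.COLOR_RGB2BGR),None,fx=5,fy=5,interpolation=cv2.INTER_CUBIC))
E
```

```text
t 7.3
q [0.5633, -0.1883, 2.1731, -0.6585, 1.6068, -0.9127]
tool_pos [0.3405, 0.1086, 0.1335]
tool_rot [-0.0529, 2.8869, -1.1908]
[[-0.999, -0.024, 0.03], [-0.038, 0.709, -0.704], [-0.004, -0.705, -0.709]]
7.3 [0.3404684  0.10858651 0.13350431] [-0.15274336 -0.92713888 -0.73437558] [0.45843882 0.06990953 0.01995957]
```

View pics/s5c.png

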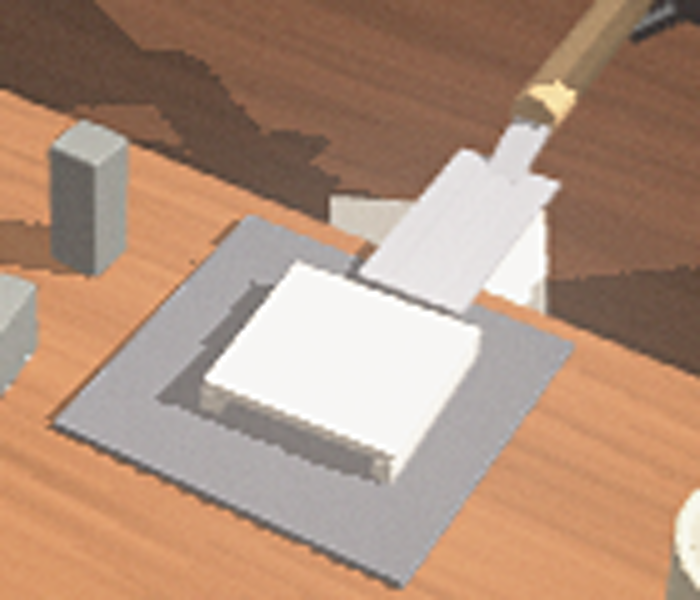

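{"api": "send_rows", "payload": {
  "series": [
    {"tx":0,"ty":0,"tz":0,"wx":0,"wy":0.006,"wz":-0.006,"jaw":1},
    {"tx":0,"ty":0,"tz":0,"wx":0,"wy":0,"wz":0,"jaw":1}
  ]
}}

```text
t: 7.6
tool_pos: [0.3406, 0.1086, 0.1337]
tool_rot: [-0.058, 2.894, -1.194]
contact_force: [-0.6, -0.1, -0.5]
opening: 0.0183
```

{"api": "send_rows", "payload": {
  "series": [
    {"tx":0,"ty":0.1,"tz":0.1,"wx":0,"wy":0,"wz":0,"jaw":1},
    {"tx":0,"ty":0,"tz":0,"wx":0,"wy":0,"wz":0,"jaw":1}
  ]
}}

```text
t: 7.85
tool_pos: [0.3408, 0.1087, 0.1325]
tool_rot: [-0.058, 2.894, -1.194]
contact_force: [0.2, -0.9, -0.5]
opening: 0.0181
```

```bash
python3 log.py
python3 - <<'E'
from rows import *
o=ctrl.get_obs();print(o['t'],o['tool_pos'],o['contact_force'],o['wrist_torque'])
E
```

```text
t 7.85
q [0.5613, -0.1823, 2.17, -0.6557, 1.608, -0.9177]
tool_pos [0.3408, 0.1087, 0.1325]
tool_rot [-0.0575, 2.8937, -1.1938]
[[-0.999, -0.03, 0.024], [-0.038, 0.709, -0.705], [0.004, -0.705, -0.709]]
7.85 [0.34079172 0.10867956 0.13245626] [ 0.21240965 -0.87910584 -0.53812671] [ 0.39746567  0.04493072 -0.03487693]
```

{"api": "send_rows", "payload": {
  "series": [
    {"tx":0,"ty":0.1,"tz":0.1,"wx":0,"wy":0,"wz":0,"jaw":1},
    {"tx":0,"ty":0,"tz":0,"wx":0,"wy":0,"wz":0,"jaw":1}
  ]
}}

```text
t: 8.1
tool_pos: [0.3409, 0.1086, 0.1313]
tool_rot: [-0.056, 2.893, -1.194]
contact_force: [-0.1, 0.7, 0.4]
opening: 0.0182
```

{"api": "send_rows", "payload": {
  "series": [
    {"tx":0,"ty":0.1,"tz":0.1,"wx":0,"wy":0,"wz":0,"jaw":1},
    {"tx":0,"ty":0,"tz":0,"wx":0,"wy":0,"wz":0,"jaw":1}
  ]
}}

```text
t: 8.35
tool_pos: [0.3411, 0.1086, 0.1301]
tool_rot: [-0.055, 2.892, -1.195]
contact_force: [-1.8, -0.7, 0.9]
opening: 0.0181
```

Run:
```python
from rows import *
o=ctrl.get_obs();print(o['t'],o['tool_pos'],o['contact_force'],o['wrist_torque'])
im=snap('scene','s6.png');cv2.imwrite('pics/s6c.png',cv2.resize(cv2.cvtColor(im[150:270,260:400],cv2.COLOR_RGB2BGR),None,fx=5,fy=5,interpolation=cv2.INTER_CUBIC))
```

```text
8.35 [0.34109828 0.1086068  0.13011095] [-1.838904   -0.71982793  0.88768056] [ 0.26139202 -0.11769942 -0.10896445]
```

View pics/s6c.png

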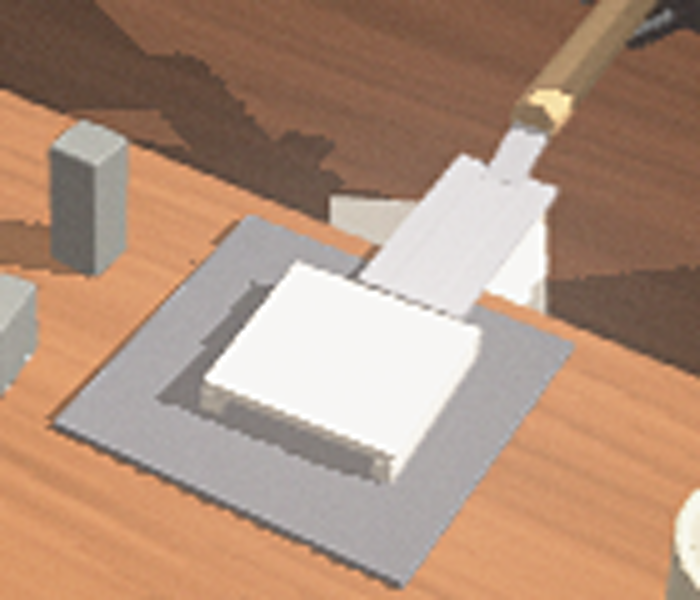

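Run:
```python
from rows import *
R=ori(.040,0,-np.pi/4,pitch=.005)
R=ori(.040,0,-np.pi/4); 
R=Ro.from_rotvec([0,.004,0]).as_matrix()@R; print(R.round(3).tolist())
plan([[.341,.1086,.134],[.447,.113,.134]],[R,R],maxt=2.7)
```

```text
[[-0.999, -0.031, 0.025], [-0.04, 0.707, -0.707], [0.004, -0.707, -0.707]]
leg: dist 0.4cm ang 0.00 n 1
  tx 0.01 ty -0.27 tz -0.27 wx 0.002 wy -0.001 wz -0.003
leg: dist 10.6cm ang 0.00 n 4
  tx -2.65 ty -0.00 tz -0.01 wx 0.000 wy 0.000 wz 0.000
  tx -2.65 ty -0.00 tz -0.01 wx 0.000 wy 0.000 wz 0.000
  tx -2.65 ty -0.00 tz -0.01 wx 0.000 wy 0.000 wz 0.000
  tx -2.65 ty -0.00 tz -0.01 wx 0.000 wy 0.000 wz 0.000
```

{"api": "send_rows", "payload": {
  "series": [
    {"tx":0,"ty":-0.25,"tz":-0.25,"wx":0,"wy":0,"wz":-0.002,"jaw":1},
    {"tx":0,"ty":0,"tz":0,"wx":0,"wy":0,"wz":0,"jaw":1},
    {"tx":-1.3,"ty":0,"tz":0,"wx":0,"wy":0,"wz":0,"jaw":1},
    {"tx":-1.3,"ty":0,"tz":0,"wx":0,"wy":0,"wz":0,"jaw":1},
    {"tx":0,"ty":0,"tz":0,"wx":0,"wy":0,"wz":0,"jaw":1}
  ]
}}

```text
t: 9.02
tool_pos: [0.369, 0.11, 0.1333]
tool_rot: [-0.061, 2.894, -1.193]
contact_force: [-1.5, -0.4, -1.0]
opening: 0.0184
```

```bash
python3 log.py
python3 - <<'E'
from rows import *
o=ctrl.get_obs();print(o['t'],o['tool_pos'],o['contact_force'],o['wrist_torque'])
R=ori(.040,0,-np.pi/4); R=Ro.from_rotvec([0,.004,0]).as_matrix()@R
plan([[.447,.113,.134]],[R],maxt=2.7)
im=snap('scene','s7.png');cv2.imwrite('pics/s7c.png',cv2.resize(cv2.cvtColor(im[150:270,260:400],cv2.COLOR_RGB2BGR),None,fx=5,fy=5,interpolation=cv2.INTER_CUBIC))
E
```

```text
t 9.025
q [0.5313, -0.1248, 2.1179, -0.6683, 1.5861, -0.938]
tool_pos [0.369, 0.11, 0.1333]
tool_rot [-0.0608, 2.8943, -1.1931]
[[-0.999, -0.032, 0.024], [-0.04, 0.709, -0.704], [0.005, -0.705, -0.71]]
9.025 [0.36901992 0.10996515 0.13328103] [-1.52437136 -0.37461514 -1.01932778] [ 0.38678367  0.00094183 -0.0013752 ]
leg: dist 7.8cm ang 0.00 n 3
  tx -2.60 ty -0.03 tz -0.02 wx 0.001 wy -0.000 wz 0.000
  tx -2.60 ty -0.03 tz -0.02 wx 0.001 wy -0.000 wz 0.000
  tx -2.60 ty -0.03 tz -0.02 wx 0.001 wy -0.000 wz 0.000
```

View pics/s7c.png

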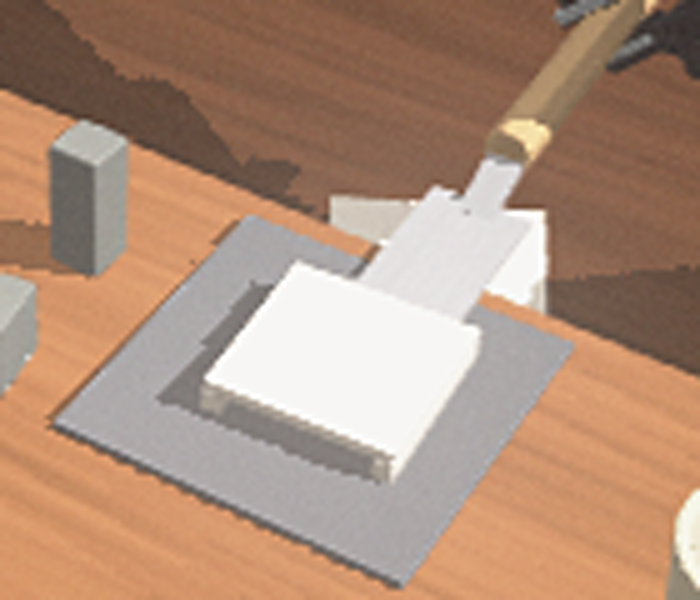

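{"api": "send_rows", "payload": {
  "series": [
    {"tx":-1.8,"ty":-0.02,"tz":-0.02,"wx":0,"wy":0,"wz":0,"jaw":1},
    {"tx":-1.8,"ty":-0.02,"tz":-0.02,"wx":0,"wy":0,"wz":0,"jaw":1},
    {"tx":-1.8,"ty":-0.02,"tz":-0.02,"wx":0,"wy":0,"wz":0,"jaw":1},
    {"tx":-1.8,"ty":0,"tz":0,"wx":0,"wy":0,"wz":0,"jaw":1},
    {"tx":0,"ty":0,"tz":0,"wx":0,"wy":0,"wz":0,"jaw":1}
  ]
}}

```text
t: 9.7
tool_pos: [0.4439, 0.1126, 0.1333]
tool_rot: [-0.06, 2.895, -1.195]
contact_force: [-0.1, 0.5, -0.1]
opening: 0.018
```

```bash
python3 log.py
python3 - <<'E'
from rows import *
o=ctrl.get_obs();print(o['t'],o['tool_pos'],o['contact_force'],o['wrist_torque'])
im=snap('scene','s8.png');cv2.imwrite('pics/s8c.png',cv2.resize(cv2.cvtColor(im[150:270,260:400],cv2.COLOR_RGB2BGR),None,fx=5,fy=5,interpolation=cv2.INTER_CUBIC))
E
```

```text
t 9.7
q [0.4637, 0.0274, 1.9721, -0.6957, 1.5444, -0.982]
tool_pos [0.4439, 0.1126, 0.1333]
tool_rot [-0.0601, 2.8953, -1.1953]
[[-0.999, -0.032, 0.023], [-0.039, 0.708, -0.705], [0.007, -0.705, -0.709]]
9.7 [0.44388672 0.1125946  0.13330457] [-0.05940886  0.51270931 -0.06104573] [ 0.37545397 -0.01052937 -0.0007297 ]
```

View pics/s8c.png

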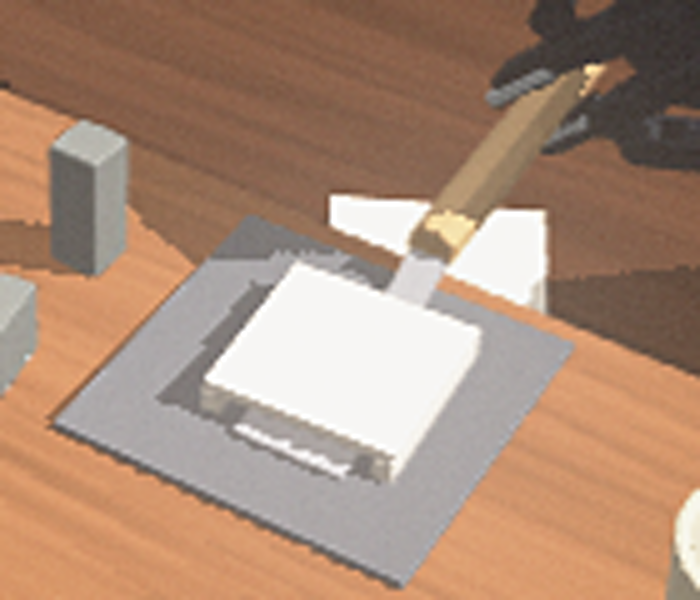

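```bash
cat > roll.py <<'E'
from rows import *
def pose(x,y,z,roll,yaw=.040,pit=.0055):
    # x,y,z: axis point at grasp; roll: spatula roll
    R=ori(yaw,0,0); 
    Rs=Ro.from_euler('z',yaw)*Ro.from_euler('y',pit)*Ro.from_euler('x',roll)
    a=-np.pi/4;zt=np.array([0,np.sin(a),-np.cos(a)]);xt=np.array([-1.,0,0]);T=np.c_[xt,np.cross(zt,xt),zt]
    R=Rs.as_matrix()@T
    return np.array([x,y,z])+.0095*R[:,2],R
E
python3 - <<'E'
from roll import *
from ik import ik
o=ctrl.get_obs();q=np.array(o['q'])
R=Ro.from_rotvec(o['tool_rot']).as_matrix();g=np.array(o['tool_pos'])-.0095*R[:,2];print('axis now',g, R[2,0])
d=pose(*g,0);print((Ro.from_matrix(R).inv()*Ro.from_matrix(d[1])).as_rotvec())
tg=[(g[0],g[1],.190,0)]+[(g[0],g[1]+.0245*k/90,.190,np.deg2rad(k)) for k in range(9,91,9)]
P_=[];R_=[]
for t in tg:
    p,Rt=pose(*t);s=ik(p,Rt,[q]);assert s;print(s[0].round(2),np.abs(s[0]-q).max().round(2));q=s[0];P_.append(p);R_.append(Rt)
plan(P_,R_)
E
```

```text
axis now [0.44307721 0.11922813 0.13990962] 0.0069241534048255365
[ 0.00219187 -0.00176343  0.00024905]
[ 0.47 -0.04  1.95 -0.7   1.62 -1.04] 0.07
[ 0.41 -0.11  1.97 -0.58  1.56 -1.11] 0.12
[ 0.35 -0.17  1.98 -0.45  1.5  -1.19] 0.13
[ 0.29 -0.23  2.   -0.31  1.46 -1.28] 0.14
[ 0.21 -0.27  2.02 -0.16  1.43 -1.38] 0.15
[ 0.13 -0.3   2.04  0.    1.41 -1.48] 0.16
[ 0.04 -0.32  2.06  0.16  1.41 -1.59] 0.16
[-0.04 -0.33  2.08  0.32  1.43 -1.7 ] 0.16
[-0.12 -0.32  2.1   0.47  1.46 -1.81] 0.15
[-0.19 -0.29  2.12  0.61  1.5  -1.9 ] 0.14
[-0.25 -0.25  2.13  0.74  1.55 -1.99] 0.13
leg: dist 5.0cm ang 0.00 n 1
  tx 0.03 ty -3.54 tz -3.55 wx 0.002 wy -0.002 wz 0.000
leg: dist 0.4cm ang 0.16 n 1
  tx -0.01 ty 0.32 tz -0.18 wx -0.157 wy 0.000 wz 0.000
leg: dist 0.4cm ang 0.16 n 1
  tx -0.01 ty 0.35 tz -0.16 wx -0.157 wy -0.000 wz -0.000
leg: dist 0.4cm ang 0.16 n 1
  tx -0.01 ty 0.37 tz -0.12 wx -0.157 wy -0.000 wz 0.000
leg: dist 0.4cm ang 0.16 n 1
  tx -0.01 ty 0.38 tz -0.09 wx -0.157 wy 0.000 wz 0.000
leg: dist 0.4cm ang 0.16 n 1
  tx -0.01 ty 0.39 tz -0.05 wx -0.157 wy -0.000 wz -0.000
leg: dist 0.4cm ang 0.16 n 1
  tx -0.01 ty 0.39 tz -0.01 wx -0.157 wy -0.000 wz 0.000
leg: dist 0.4cm ang 0.16 n 1
  tx -0.01 ty 0.39 tz 0.03 wx -0.157 wy 0.000 wz 0.000
leg: dist 0.4cm ang 0.16 n 1
  tx -0.01 ty 0.38 tz 0.06 wx -0.157 wy 0.000 wz 0.000
leg: dist 0.4cm ang 0.16 n 1
  tx -0.01 ty 0.37 tz 0.10 wx -0.157 wy 0.000 wz 0.000
leg: dist 0.4cm ang 0.16 n 1
  tx -0.01 ty 0.35 tz 0.13 wx -0.157 wy 0.000 wz 0.000
```

{"api": "send_rows", "payload": {
  "series": [
    {"tx":0,"ty":-0.6,"tz":-0.6,"wx":0,"wy":0,"wz":0,"jaw":1},
    {"tx":0,"ty":-1,"tz":-1,"wx":0,"wy":0,"wz":0,"jaw":1},
    {"tx":0,"ty":-1,"tz":-1,"wx":0,"wy":0,"wz":0,"jaw":1},
    {"tx":0,"ty":-0.6,"tz":-0.6,"wx":0,"wy":0,"wz":0,"jaw":1},
    {"tx":0,"ty":0,"tz":0,"wx":0,"wy":0,"wz":0,"jaw":1}
  ]
}}

```text
t: 10.38
tool_pos: [0.4415, 0.1126, 0.1811]
tool_rot: [-0.063, 2.898, -1.195]
contact_force: [-0.3, 0.3, -2.2]
opening: 0.0183
```

```bash
python3 log.py
python3 - <<'E'
from roll import *
o=ctrl.get_obs();R=Ro.from_rotvec(o['tool_rot']).as_matrix();print(np.array(o['tool_pos'])-.0095*R[:,2],o['contact_force'],o['wrist_torque'])
im=snap('scene','s9.png');cv2.imwrite('pics/s9c.png',cv2.resize(cv2.cvtColor(im[120:270,240:400],cv2.COLOR_RGB2BGR),None,fx=4,fy=4,interpolation=cv2.INTER_CUBIC))
E
```

```text
t 10.375
q [0.465, -0.044, 1.9526, -0.6941, 1.6162, -1.0423]
tool_pos [0.4415, 0.1126, 0.1811]
tool_rot [-0.0634, 2.8983, -1.1952]
[[-0.999, -0.035, 0.021], [-0.04, 0.709, -0.704], [0.01, -0.705, -0.709]]
[0.44131507 0.11926188 0.18781852] [-0.25021279  0.29271055 -2.20435059] [0.56924139 0.33959151 0.02199628]
```

View pics/s9c.png

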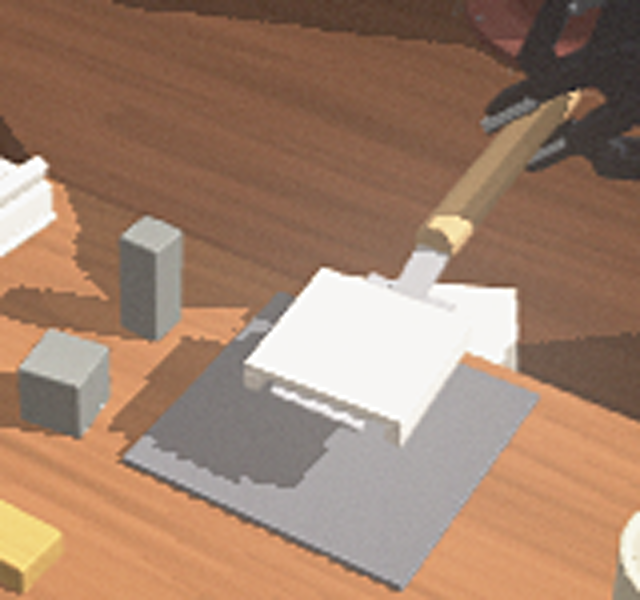

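{"api": "send_rows", "payload": {
  "series": [
    {"tx":0,"ty":0.3,"tz":-0.3,"wx":-0.157,"wy":-0.005,"wz":0.005,"jaw":1},
    {"tx":0,"ty":0.35,"tz":-0.25,"wx":-0.157,"wy":0,"wz":0,"jaw":1},
    {"tx":0,"ty":0.4,"tz":-0.1,"wx":-0.157,"wy":0,"wz":0,"jaw":1},
    {"tx":0,"ty":0.4,"tz":-0.1,"wx":-0.157,"wy":0,"wz":0,"jaw":1}
  ]
}}

```text
t: 10.92
tool_pos: [0.4379, 0.1308, 0.1759]
tool_rot: [0.068, -3.125, 0.218]
contact_force: [0.3, 0.2, -2.2]
opening: 0.0182
```

```bash
cat > st.py <<'E'
from roll import *
o=ctrl.get_obs();R=Ro.from_rotvec(o['tool_rot']).as_matrix();xs=-R[:,0];z=R[:,2]
h=Ro.from_euler('z',np.arctan2(xs[1],xs[0])).inv().apply(z)
print('t',o['t'],'axis',(np.array(o['tool_pos'])-.0095*z).round(4),'roll deg',np.rad2deg(np.arctan2(h[1],-h[2]))+45,'yaw',np.arctan2(xs[1],xs[0]).round(4),'noseup',xs[2].round(4),'F',o['contact_force'].round(1),'M',o['wrist_torque'].round(2),'q',o['q'].round(2))
E
python3 st.py
python3 - <<'E'
from roll import *
im=snap('scene','s10.png');cv2.imwrite('pics/s10c.png',cv2.resize(cv2.cvtColor(im[120:270,240:400],cv2.COLOR_RGB2BGR),None,fx=4,fy=4,interpolation=cv2.INTER_CUBIC))
E
```

```text
t 10.925 axis [0.438  0.1321 0.1853] roll deg 37.02536573881144 yaw 0.0426 noseup -0.0115 F [ 0.3  0.2 -2.2] M [0.14 0.35 0.01] q [ 0.21 -0.28  2.03 -0.14  1.42 -1.38]
```

View pics/s10c.png

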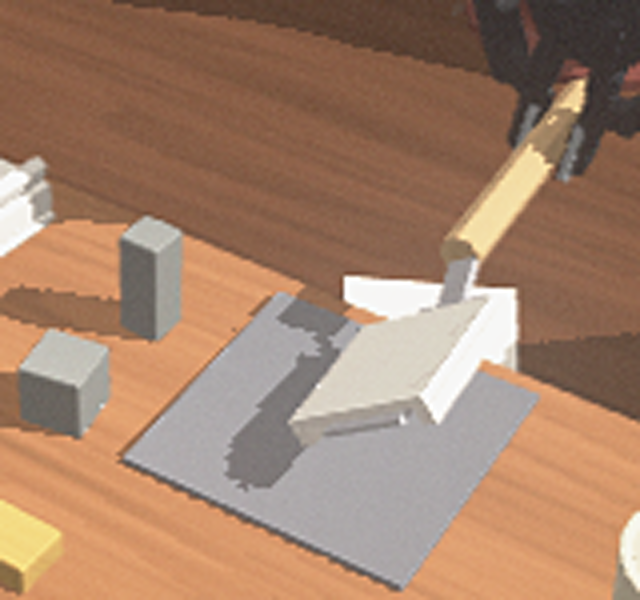

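{"api": "send_rows", "payload": {
  "series": [
    {"tx":-0.15,"ty":0.3,"tz":-0.2,"wx":-0.157,"wy":-0.012,"wz":0,"jaw":1},
    {"tx":-0.15,"ty":0.3,"tz":-0.1,"wx":-0.157,"wy":0,"wz":0,"jaw":1},
    {"tx":-0.15,"ty":0.3,"tz":0,"wx":-0.157,"wy":0,"wz":0,"jaw":1},
    {"tx":-0.15,"ty":0.3,"tz":0,"wx":-0.157,"wy":0,"wz":0,"jaw":1}
  ]
}}

```text
t: 11.48
tool_pos: [0.4413, 0.1412, 0.1791]
tool_rot: [0.062, -3.029, -0.769]
contact_force: [-1.2, -0.1, -3.4]
opening: 0.0183
```

```bash
python3 st.py
python3 - <<'E'
from roll import *
im=snap('scene','s11.png');cv2.imwrite('pics/s11c.png',cv2.resize(cv2.cvtColor(im[120:270,240:400],cv2.COLOR_RGB2BGR),None,fx=4,fy=4,interpolation=cv2.INTER_CUBIC))
E
```

```text
t 11.475 axis [0.4416 0.1367 0.1875] roll deg 73.50197157673348 yaw 0.0424 noseup -0.0055 F [-1.2 -0.1 -3.4] M [-0.45  0.41  0.04] q [-0.14 -0.31  2.11  0.49  1.46 -1.83]
```

View pics/s11c.png

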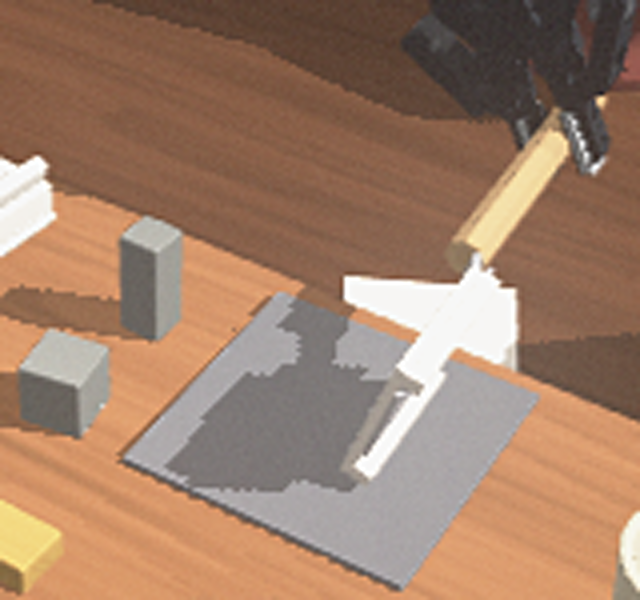

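{"api": "send_rows", "payload": {
  "series": [
    {"tx":-0.05,"ty":0.45,"tz":0.15,"wx":-0.157,"wy":0,"wz":0,"jaw":1},
    {"tx":-0.05,"ty":0.45,"tz":0.2,"wx":-0.14,"wy":0,"wz":0,"jaw":1},
    {"tx":0,"ty":0,"tz":0,"wx":0,"wy":0,"wz":0,"jaw":1}
  ]
}}

```text
t: 11.9
tool_pos: [0.4392, 0.1482, 0.1755]
tool_rot: [0.044, -2.866, -1.196]
contact_force: [-0.4, 0.3, -1.9]
opening: 0.018
```

```bash
python3 st.py
python3 - <<'E'
from roll import *
im=snap('scene','s12.png');cv2.imwrite('pics/s12c.png',cv2.resize(cv2.cvtColor(im[120:270,240:400],cv2.COLOR_RGB2BGR),None,fx=4,fy=4,interpolation=cv2.INTER_CUBIC))
im=snap('top','t12.png');cv2.imwrite('pics/t12c.png',cv2.resize(cv2.cvtColor(im[160:290,180:300],cv2.COLOR_RGB2BGR),None,fx=4,fy=4,interpolation=cv2.INTER_CUBIC))
E
```

```text
t 11.9 axis [0.4396 0.1415 0.1822] roll deg 90.33673555516063 yaw 0.04 noseup -0.0218 F [-0.4  0.3 -1.9] M [-0.57  0.28  0.01] q [-0.26 -0.23  2.14  0.74  1.55 -2.  ]
```

View pics/s12c.png

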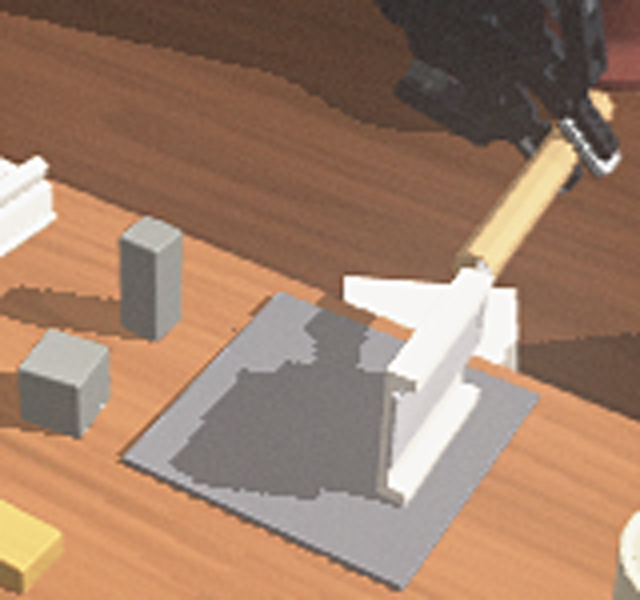

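View pics/t12c.png

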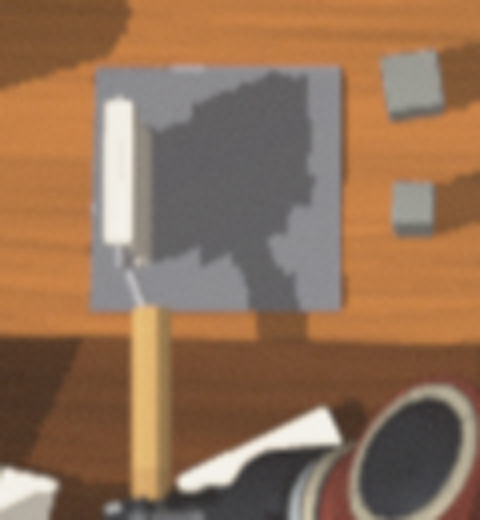

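Run:
```python
from h import *
t=ctrl.camera_info('top')
T=lambda u,v,z:onz(t,180+u/4-.4,160+v/4-.4,z).round(4)
print('top face corners z~.208',[T(*a,.21) for a in[(103,98),(133,98),(103,243),(134,244)]])
print('bottom right edge',T(150,262,.13),T(150,130,.13))
```

```text
top face corners z~.208 [array([0.6741, 0.1725, 0.21  ]), array([0.6744, 0.1557, 0.21  ]), array([0.592 , 0.1688, 0.21  ]), array([0.5918, 0.1515, 0.21  ])]
bottom right edge [0.5921 0.1543 0.13  ] [0.6724 0.1576 0.13  ]
```

{"api": "send_rows", "payload": {
  "series": [
    {"tx":-0.05,"ty":0,"tz":0,"wx":0,"wy":-0.014,"wz":-0.014,"jaw":1},
    {"tx":0,"ty":0,"tz":0,"wx":0,"wy":0,"wz":0,"jaw":1}
  ]
}}

```text
t: 12.25
tool_pos: [0.4407, 0.1498, 0.1784]
tool_rot: [0.068, -2.89, -1.199]
contact_force: [-0.2, 0.3, -2.1]
opening: 0.0181
```

```bash
python3 st.py
```

```text
t 12.25 axis [0.4409 0.1431 0.1851] roll deg 90.06674529750268 yaw 0.0446 noseup 0.0055 F [-0.2  0.3 -2.1] M [-0.61  0.29 -0.  ] q [-0.25 -0.25  2.14  0.74  1.54 -2.01]
```

{"api": "send_rows", "payload": {
  "series": [
    {"tx":0,"ty":-0.4,"tz":0.4,"wx":0,"wy":0,"wz":0,"jaw":1},
    {"tx":0,"ty":-0.2,"tz":0.2,"wx":0,"wy":0,"wz":0,"jaw":1},
    {"tx":0,"ty":0,"tz":0,"wx":0,"wy":0,"wz":0,"jaw":1}
  ]
}}

```text
t: 12.62
tool_pos: [0.4407, 0.1502, 0.1698]
tool_rot: [0.07, -2.892, -1.197]
contact_force: [0.6, 0.4, -3.0]
opening: 0.0185
```

```bash
python3 st.py
```

```text
t 12.625 axis [0.441  0.1435 0.1766] roll deg 89.95535241007961 yaw 0.0459 noseup 0.0067 F [ 0.6  0.4 -3. ] M [-0.62  0.26 -0.02] q [-0.25 -0.24  2.15  0.74  1.53 -2.02]
```

{"api": "send_rows", "payload": {
  "series": [
    {"tx":0,"ty":-0.15,"tz":0.15,"wx":0,"wy":0,"wz":0,"jaw":1},
    {"tx":0,"ty":0,"tz":0,"wx":0,"wy":0,"wz":0,"jaw":1}
  ]
}}

```text
t: 12.88
tool_pos: [0.4408, 0.1501, 0.1675]
tool_rot: [0.07, -2.892, -1.197]
contact_force: [-0.4, 1.4, -1.7]
opening: 0.0183
```

```bash
python3 st.py
python3 - <<'E'
from roll import *
im=snap('scene','s13.png');cv2.imwrite('pics/s13c.png',cv2.resize(cv2.cvtColor(im[120:270,240:400],cv2.COLOR_RGB2BGR),None,fx=4,fy=4,interpolation=cv2.INTER_CUBIC))
E
```

```text
t 12.875 axis [0.4411 0.1434 0.1743] roll deg 89.95425386491041 yaw 0.0457 noseup 0.0065 F [-0.4  1.4 -1.7] M [-0.63  0.35  0.01] q [-0.25 -0.23  2.15  0.74  1.52 -2.02]
```

View pics/s13c.png

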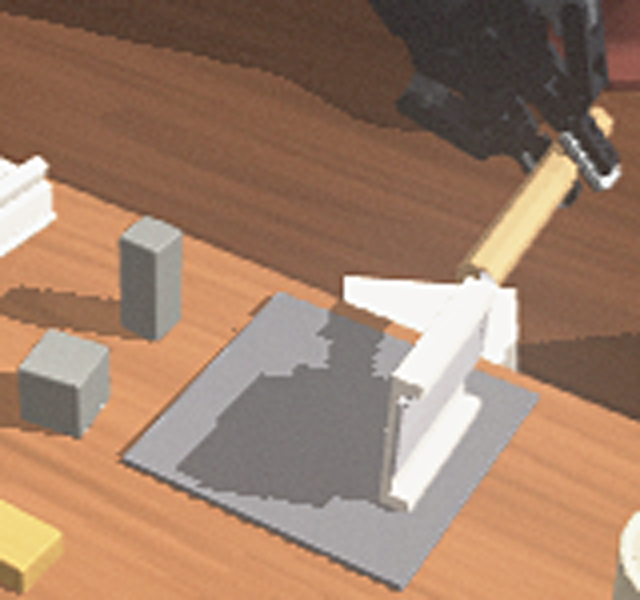

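{"api": "send_rows", "payload": {
  "series": [
    {"tx":0,"ty":-0.15,"tz":0.15,"wx":0,"wy":0,"wz":0,"jaw":1},
    {"tx":0,"ty":0,"tz":0,"wx":0,"wy":0,"wz":0,"jaw":1}
  ]
}}

```text
t: 13.18
tool_pos: [0.4412, 0.1501, 0.1658]
tool_rot: [0.071, -2.892, -1.198]
contact_force: [0.3, -0.7, -0.3]
opening: 0.0184
```

```bash
python3 st.py
```

```text
t 13.175 axis [0.4414 0.1434 0.1726] roll deg 89.97527556796871 yaw 0.0458 noseup 0.0079 F [ 0.3 -0.7 -0.3] M [-0.51  0.19  0.03] q [-0.25 -0.23  2.15  0.74  1.52 -2.03]
```

{"api": "send_rows", "payload": {
  "series": [
    {"tx":0,"ty":-0.15,"tz":0.15,"wx":0,"wy":0,"wz":0,"jaw":1},
    {"tx":0,"ty":0,"tz":0,"wx":0,"wy":0,"wz":0,"jaw":1}
  ]
}}

```text
t: 13.42
tool_pos: [0.4417, 0.1502, 0.1642]
tool_rot: [0.072, -2.893, -1.199]
contact_force: [0.6, -0.2, -0.5]
opening: 0.0182
```

```bash
python3 st.py
```

```text
t 13.425 axis [0.4419 0.1434 0.1709] roll deg 89.99673623927632 yaw 0.0458 noseup 0.0094 F [ 0.6 -0.2 -0.5] M [-0.39  0.15  0.04] q [-0.25 -0.23  2.15  0.75  1.52 -2.03]
```

{"api": "send_rows", "payload": {
  "series": [
    {"tx":0,"ty":-0.2,"tz":0.2,"wx":0,"wy":0,"wz":0,"jaw":1},
    {"tx":0,"ty":-0.15,"tz":0.15,"wx":0,"wy":0,"wz":0,"jaw":1},
    {"tx":0,"ty":0,"tz":0,"wx":0,"wy":0,"wz":0,"jaw":1}
  ]
}}

```text
t: 13.8
tool_pos: [0.4421, 0.1502, 0.1592]
tool_rot: [0.073, -2.894, -1.199]
contact_force: [-0.2, 0.3, -1.2]
opening: 0.0182
```

```bash
python3 st.py
python3 - <<'E'
from roll import *
im=snap('scene','s14.png');cv2.imwrite('pics/s14c.png',cv2.resize(cv2.cvtColor(im[120:270,240:400],cv2.COLOR_RGB2BGR),None,fx=4,fy=4,interpolation=cv2.INTER_CUBIC))
E
```

```text
t 13.8 axis [0.4423 0.1435 0.166 ] roll deg 90.00515628575712 yaw 0.0458 noseup 0.0105 F [-0.2  0.3 -1.2] M [-0.42  0.09  0.11] q [-0.25 -0.22  2.15  0.75  1.51 -2.04]
```

View pics/s14c.png

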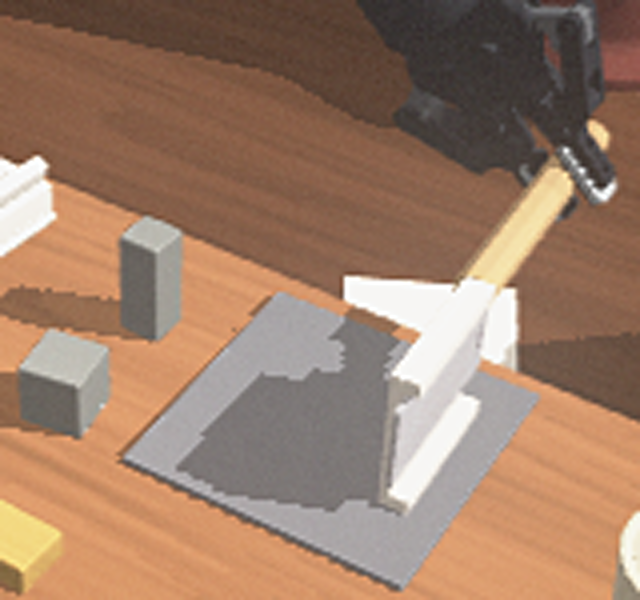

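{"api": "send_rows", "payload": {
  "series": [
    {"tx":0,"ty":-0.3,"tz":-0.3,"wx":-0.06,"wy":0,"wz":0,"jaw":1},
    {"tx":0,"ty":-0.3,"tz":-0.3,"wx":-0.06,"wy":0,"wz":0,"jaw":1},
    {"tx":0,"ty":0,"tz":0,"wx":0,"wy":0,"wz":0,"jaw":1}
  ]
}}

```text
t: 14.22
tool_pos: [0.4428, 0.1417, 0.1595]
tool_rot: [0.073, -2.814, -1.374]
contact_force: [-0.3, -0.5, -1.1]
opening: 0.0184
```

```bash
python3 st.py
python3 - <<'E'
from roll import *
im=snap('scene','s15.png');cv2.imwrite('pics/s15c.png',cv2.resize(cv2.cvtColor(im[120:270,240:400],cv2.COLOR_RGB2BGR),None,fx=4,fy=4,interpolation=cv2.INTER_CUBIC))
E
```

```text
t 14.225 axis [0.4431 0.1342 0.1654] roll deg 97.0271762853319 yaw 0.046 noseup 0.0117 F [-0.3 -0.5 -1.1] M [-0.53  0.04  0.06] q [-0.32 -0.16  2.15  0.83  1.57 -2.13]
```

View pics/s15c.png

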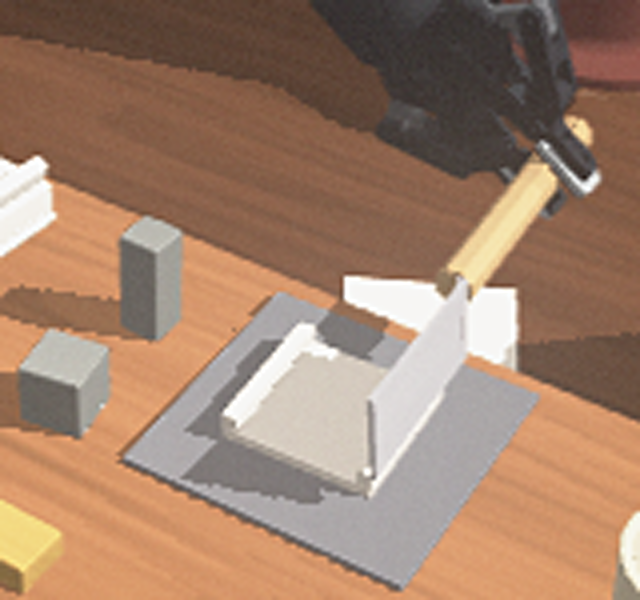

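{"api": "send_rows", "payload": {
  "series": [
    {"tx":0,"ty":0.8,"tz":-0.6,"wx":0,"wy":0,"wz":0,"jaw":1},
    {"tx":0,"ty":2.4,"tz":-1.9,"wx":0,"wy":0,"wz":0,"jaw":1},
    {"tx":0,"ty":2.4,"tz":-1.9,"wx":0,"wy":0,"wz":0,"jaw":1},
    {"tx":0,"ty":0.8,"tz":-0.6,"wx":0.15,"wy":0,"wz":0,"jaw":1}
  ]
}}

```text
t: 14.78
tool_pos: [0.441, 0.1423, 0.244]
tool_rot: [0.072, -2.913, -1.152]
contact_force: [-0.7, 0.3, -2.2]
opening: 0.0185
```

```bash
python3 st.py
python3 - <<'E'
from roll import *
im=snap('scene','s16.png');cv2.imwrite('pics/s16c.png',cv2.resize(cv2.cvtColor(im[100:270,230:400],cv2.COLOR_RGB2BGR),None,fx=3.5,fy=3.5,interpolation=cv2.INTER_CUBIC))
im=snap('top','t16.png');cv2.imwrite('pics/t16c.png',cv2.resize(cv2.cvtColor(im[160:290,180:300],cv2.COLOR_RGB2BGR),None,fx=4,fy=4,interpolation=cv2.INTER_CUBIC))
E
```

```text
t 14.775 axis [0.4412 0.1358 0.2509] roll deg 88.1355757048972 yaw 0.0455 noseup 0.0095 F [-0.7  0.3 -2.2] M [-0.43  0.06  0.04] q [-0.26 -0.34  2.08  0.72  1.64 -1.92]
```

View pics/s16c.png

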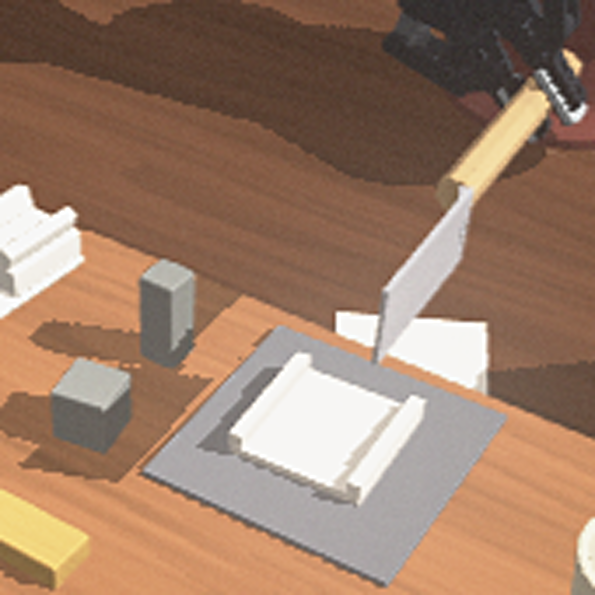

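View pics/t16c.png

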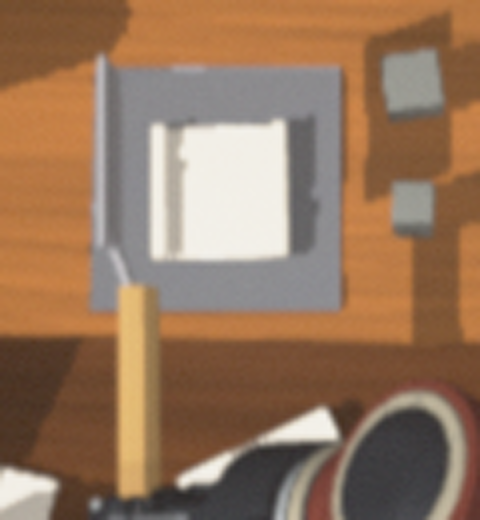

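```bash
cat > back.py <<'E'
from rows import *
o=ctrl.get_obs()
Rt=Ro.from_rotvec([-.1104,-2.8705,1.1828]).as_matrix();pt=np.array([.5188,-.1285,.2372])
plan([pt],[Rt],maxt=4,maxr=.16)
E
python3 back.py
```

```text
leg: dist 28.3cm ang 1.54 n 10
  tx -0.62 ty -2.09 tz -1.80 wx 0.153 wy 0.003 wz 0.014
  tx -0.65 ty -2.34 tz -1.46 wx 0.153 wy 0.003 wz 0.014
  tx -0.68 ty -2.52 tz -1.09 wx 0.153 wy 0.003 wz 0.014
  tx -0.72 ty -2.65 tz -0.69 wx 0.153 wy 0.003 wz 0.014
  tx -0.75 ty -2.71 tz -0.28 wx 0.153 wy 0.003 wz 0.014
  tx -0.79 ty -2.72 tz 0.13 wx 0.153 wy 0.003 wz 0.014
  tx -0.83 ty -2.65 tz 0.54 wx 0.153 wy 0.003 wz 0.014
  tx -0.87 ty -2.53 tz 0.94 wx 0.153 wy 0.003 wz 0.014
  tx -0.91 ty -2.34 tz 1.31 wx 0.153 wy 0.003 wz 0.014
  tx -0.94 ty -2.10 tz 1.65 wx 0.153 wy 0.003 wz 0.014
```

{"api": "send_rows", "payload": {
  "series": [
    {"tx":-0.6,"ty":-1.8,"tz":-2,"wx":0.153,"wy":0.003,"wz":0.014,"jaw":1},
    {"tx":-0.6,"ty":-2.3,"tz":-1.5,"wx":0.153,"wy":0.003,"wz":0.014,"jaw":1},
    {"tx":-0.7,"ty":-2.5,"tz":-1.1,"wx":0.153,"wy":0.003,"wz":0.014,"jaw":1},
    {"tx":-0.7,"ty":-2.6,"tz":-0.7,"wx":0.153,"wy":0.003,"wz":0.014,"jaw":1},
    {"tx":-0.7,"ty":-2.7,"tz":-0.3,"wx":0.153,"wy":0.003,"wz":0.014,"jaw":1}
  ]
}}

```text
t: 15.5
tool_pos: [0.4769, 0.007, 0.2442]
tool_rot: [-0.009, -3.114, 0.036]
contact_force: [0.6, -0.1, -1.5]
opening: 0.0186
```

```bash
python3 st.py; python3 back.py
```

```text
t 15.5 axis [0.4772 0.0072 0.2537] roll deg 43.65891348073873 yaw -0.0064 noseup -0.0276 F [ 0.6 -0.1 -1.5] M [-0.01  0.11  0.02] q [-0.13 -0.29  1.93 -0.03  1.53 -1.69]
leg: dist 14.2cm ang 0.76 n 5
  tx -0.86 ty -2.70 tz 0.18 wx 0.151 wy 0.002 wz 0.015
  tx -0.90 ty -2.63 tz 0.58 wx 0.151 wy 0.002 wz 0.015
  tx -0.94 ty -2.50 tz 0.97 wx 0.151 wy 0.002 wz 0.015
  tx -0.98 ty -2.31 tz 1.33 wx 0.151 wy 0.002 wz 0.015
  tx -1.02 ty -2.06 tz 1.66 wx 0.151 wy 0.002 wz 0.015
```

{"api": "send_rows", "payload": {
  "series": [
    {"tx":-0.9,"ty":-2.7,"tz":0.2,"wx":0.151,"wy":0.002,"wz":0.015,"jaw":1},
    {"tx":-0.9,"ty":-2.6,"tz":0.5,"wx":0.151,"wy":0.002,"wz":0.015,"jaw":1},
    {"tx":-0.9,"ty":-2.5,"tz":0.8,"wx":0.151,"wy":0.002,"wz":0.015,"jaw":1},
    {"tx":-0.9,"ty":-2.3,"tz":1.1,"wx":0.151,"wy":0.002,"wz":0.015,"jaw":1},
    {"tx":0,"ty":0,"tz":0,"wx":0,"wy":0,"wz":0,"jaw":1}
  ]
}}

```text
t: 16.12
tool_pos: [0.507, -0.0998, 0.2358]
tool_rot: [-0.079, -2.935, 0.963]
contact_force: [0.1, 0.4, -1.1]
opening: 0.0181
```

```bash
python3 st.py; python3 back.py
```

```text
t 16.125 axis [ 0.5076 -0.0941  0.2435] roll deg 8.587498323781958 yaw -0.0647 noseup -0.033 F [ 0.1  0.4 -1.1] M [ 0.4   0.01 -0.05] q [-0.03 -0.14  1.9  -0.64  1.47 -1.45]
leg: dist 3.1cm ang 0.15 n 1
  tx -1.36 ty -2.36 tz 1.51 wx 0.146 wy -0.012 wz 0.029
```

{"api": "send_rows", "payload": {
  "series": [
    {"tx":-1.2,"ty":-2.2,"tz":1.2,"wx":0.14,"wy":-0.012,"wz":0.029,"jaw":1},
    {"tx":0,"ty":0,"tz":0,"wx":0,"wy":0,"wz":0,"jaw":1}
  ]
}}

```text
t: 16.38
tool_pos: [0.5163, -0.1247, 0.2373]
tool_rot: [-0.111, -2.874, 1.164]
contact_force: [-0.8, 0.2, -1.2]
opening: 0.0184
```

```bash
python3 st.py; sed -i 's/.2372/.2286/' back.py; python3 back.py
```

```text
t 16.375 axis [ 0.5169 -0.1181  0.2441] roll deg 0.8705384833293053 yaw -0.0807 noseup -0.0089 F [-0.8  0.2 -1.2] M [0.51 0.07 0.01] q [-0.02 -0.1   1.9  -0.78  1.45 -1.38]
leg: dist 1.0cm ang 0.01 n 1
  tx -0.29 ty 0.35 tz 0.87 wx 0.012 wy -0.004 wz 0.001
```

{"api": "send_rows", "payload": {
  "series": [
    {"tx":-0.25,"ty":0.35,"tz":0.85,"wx":0.012,"wy":-0.004,"wz":0.001,"jaw":1},
    {"tx":0,"ty":0,"tz":0,"wx":0,"wy":0,"wz":0,"jaw":1}
  ]
}}

```text
t: 16.62
tool_pos: [0.518, -0.1278, 0.2286]
tool_rot: [-0.111, -2.874, 1.176]
contact_force: [-0.0, -0.3, -1.3]
opening: 0.0182
```

```bash
python3 st.py;python3 back.py
python3 - <<'E'
from h import *
im=snap('scene','s17.png');cv2.imwrite('pics/s17c.png',cv2.resize(cv2.cvtColor(im[100:240,150:310],cv2.COLOR_RGB2BGR),None,fx=4,fy=4,interpolation=cv2.INTER_CUBIC))
im=snap('top','t17.png');cv2.imwrite('pics/t17c.png',cv2.resize(cv2.cvtColor(im[130:290,310:390],cv2.COLOR_RGB2BGR),None,fx=3.7,fy=3.7,interpolation=cv2.INTER_CUBIC))
E
```

```text
t 16.625 axis [ 0.5186 -0.1211  0.2354] roll deg 0.48894930111917034 yaw -0.0794 noseup -0.0053 F [-0.  -0.3 -1.3] M [ 0.44  0.04 -0.  ] q [-0.03 -0.08  1.9  -0.78  1.43 -1.36]
leg: dist 0.1cm ang 0.01 n 1
  tx -0.08 ty -0.05 tz 0.05 wx 0.005 wy -0.000 wz -0.000
```

View pics/s17c.png

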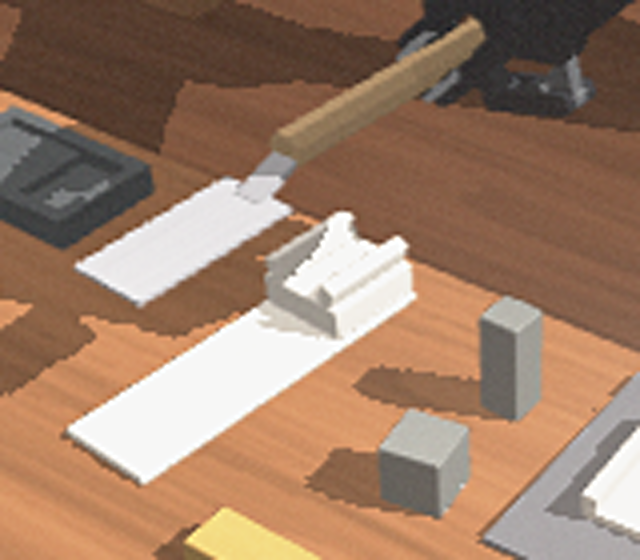

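View pics/t17c.png

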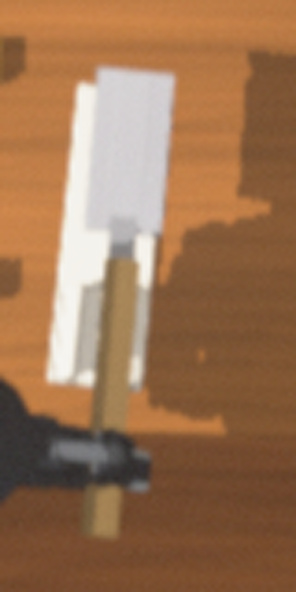

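{"api": "send_rows", "payload": {
  "series": [
    {"tx":-0.08,"ty":1.95,"tz":2.05,"wx":0.005,"wy":0,"wz":0,"jaw":1},
    {"tx":0,"ty":1.9,"tz":1.9,"wx":0,"wy":0,"wz":0,"jaw":1},
    {"tx":0,"ty":0.6,"tz":0.6,"wx":0,"wy":0,"wz":0,"jaw":1},
    {"tx":0,"ty":0,"tz":0,"wx":0,"wy":0,"wz":0,"jaw":1}
  ]
}}

```text
t: 17.23
tool_pos: [0.5207, -0.1281, 0.1667]
tool_rot: [-0.115, -2.876, 1.185]
contact_force: [0.5, 0.3, -0.8]
opening: 0.0181
```

```bash
python3 st.py;sed -i 's/.2286/.1476/' back.py; python3 back.py
```

```text
t 17.225 axis [ 0.5212 -0.1215  0.1735] roll deg 0.22763608304526173 yaw -0.0791 noseup 0.0015 F [ 0.5  0.3 -0.8] M [ 0.43  0.04 -0.03] q [-0.03 -0.    1.94 -0.81  1.35 -1.27]
leg: dist 1.9cm ang 0.01 n 1
  tx 0.19 ty 1.31 tz 1.39 wx 0.000 wy 0.005 wz -0.005
```

{"api": "send_rows", "payload": {
  "series": [
    {"tx":0.15,"ty":0.5,"tz":0.55,"wx":0,"wy":0.005,"wz":-0.005,"jaw":1},
    {"tx":0,"ty":0.4,"tz":0.4,"wx":0,"wy":0,"wz":0,"jaw":1},
    {"tx":0,"ty":0.15,"tz":0.15,"wx":0,"wy":0,"wz":0,"jaw":1},
    {"tx":0,"ty":0,"tz":0,"wx":0,"wy":0,"wz":0,"jaw":1}
  ]
}}

```text
t: 17.73
tool_pos: [0.5203, -0.1284, 0.1527]
tool_rot: [-0.112, -2.873, 1.183]
contact_force: [0.2, -0.6, -0.9]
opening: 0.0184
```

```bash
python3 st.py; python3 back.py
python3 - <<'E'
from h import *
im=snap('scene','s18.png');cv2.imwrite('pics/s18c.png',cv2.resize(cv2.cvtColor(im[100:240,150:310],cv2.COLOR_RGB2BGR),None,fx=4,fy=4,interpolation=cv2.INTER_CUBIC))
E
```

```text
t 17.725 axis [ 0.5209 -0.1217  0.1594] roll deg 0.2178344295030712 yaw -0.0789 noseup -0.0026 F [ 0.2 -0.6 -0.9] M [ 0.44  0.03 -0.02] q [-0.03  0.02  1.95 -0.81  1.33 -1.26]
leg: dist 0.5cm ang 0.00 n 1
  tx 0.15 ty 0.34 tz 0.38 wx 0.000 wy 0.002 wz -0.002
```

View pics/s18c.png

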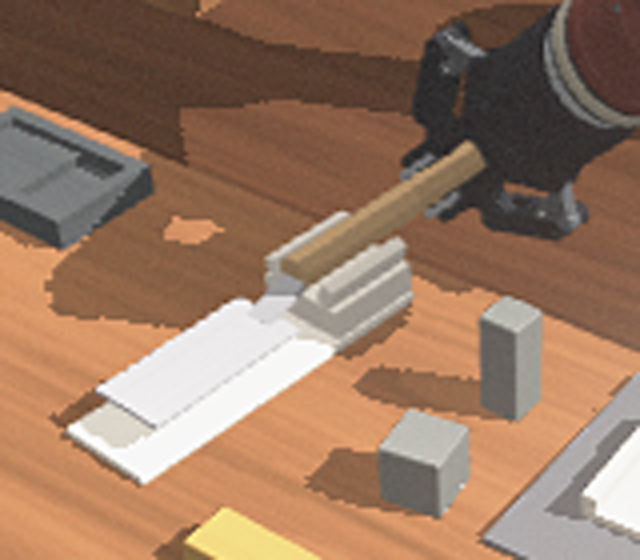

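In the trough, about 5 mm above its floor. I'll lower the last bit until the force shows contact.

{"api": "send_rows", "payload": {
  "series": [
    {"tx":0.1,"ty":0.2,"tz":0.2,"wx":0,"wy":0.002,"wz":-0.002,"jaw":1},
    {"tx":0,"ty":0.08,"tz":0.1,"wx":0,"wy":0,"wz":0,"jaw":1},
    {"tx":0,"ty":0,"tz":0,"wx":0,"wy":0,"wz":0,"jaw":1}
  ]
}}

```text
t: 18.15
tool_pos: [0.5196, -0.1285, 0.1489]
tool_rot: [-0.111, -2.871, 1.183]
contact_force: [-0.1, -0.1, -1.1]
opening: 0.0183
```

```bash
python3 st.py; python3 back.py
```

```text
t 18.15 axis [ 0.5201 -0.1218  0.1556] roll deg 0.21808346986794191 yaw -0.0788 noseup -0.0045 F [-0.1 -0.1 -1.1] M [ 0.46  0.06 -0.06] q [-0.03  0.02  1.95 -0.81  1.33 -1.25]
leg: dist 0.2cm ang 0.00 n 1
  tx 0.08 ty 0.08 tz 0.10 wx 0.000 wy 0.001 wz -0.000
```

{"api": "send_rows", "payload": {
  "series": [
    {"tx":0,"ty":0.08,"tz":0.1,"wx":0,"wy":0,"wz":0,"jaw":1},
    {"tx":0,"ty":0,"tz":0,"wx":0,"wy":0,"wz":0,"jaw":1}
  ]
}}

```text
t: 18.4
tool_pos: [0.5196, -0.1286, 0.1477]
tool_rot: [-0.111, -2.872, 1.183]
contact_force: [0.4, -0.1, 0.2]
opening: 0.0183
```

```bash
python3 st.py
```

```text
t 18.4 axis [ 0.5202 -0.122   0.1544] roll deg 0.21736664986246268 yaw -0.0789 noseup -0.0042 F [ 0.4 -0.1  0.2] M [ 0.42  0.03 -0.02] q [-0.03  0.02  1.95 -0.81  1.33 -1.25]
```

{"api": "send_rows", "payload": {
  "series": [
    {"tx":0,"ty":0.03,"tz":0.03,"wx":0,"wy":0,"wz":0,"jaw":1},
    {"tx":0,"ty":0,"tz":0,"wx":0,"wy":0,"wz":0,"jaw":0.6},
    {"tx":0,"ty":0,"tz":0,"wx":0,"wy":0,"wz":0,"jaw":0.3},
    {"tx":0,"ty":0,"tz":0,"wx":0,"wy":0,"wz":0,"jaw":0},
    {"tx":0,"ty":0,"tz":0,"wx":0,"wy":0,"wz":0,"jaw":0}
  ]
}}

```text
t: 19.02
tool_pos: [0.5202, -0.1288, 0.1481]
tool_rot: [-0.112, -2.873, 1.185]
contact_force: [-0.1, -1.0, -0.0]
opening: 0.0845
```

{"api": "send_rows", "payload": {
  "series": [
    {"tx":0,"ty":0,"tz":-0.5,"wx":0,"wy":0,"wz":0,"jaw":0},
    {"tx":0,"ty":0,"tz":-2,"wx":0,"wy":0,"wz":0,"jaw":0},
    {"tx":0,"ty":0,"tz":-4,"wx":0,"wy":0,"wz":0,"jaw":0},
    {"tx":0,"ty":0,"tz":-4,"wx":0,"wy":0,"wz":0,"jaw":0},
    {"tx":0,"ty":0,"tz":-1,"wx":0,"wy":0,"wz":0,"jaw":0}
  ]
}}

```text
t: 19.65
tool_pos: [0.5271, -0.0437, 0.2346]
tool_rot: [-0.113, -2.874, 1.183]
contact_force: [-0.8, -0.1, -0.3]
opening: 0.0853
```

```bash
python3 st.py
python3 - <<'E'
from h import *
snap('scene','s19.png');im=snap('top','t19.png')
im=cv2.cvtColor(im,cv2.COLOR_RGB2BGR);cv2.imwrite('pics/t19c.png',cv2.resize(im[135:325,150:380],None,fx=3.1,fy=3.1,interpolation=cv2.INTER_CUBIC))
E
```

```text
t 19.65 axis [ 0.5276 -0.037   0.2414] roll deg 0.23617849948071523 yaw -0.079 noseup -0.0015 F [-0.8 -0.1 -0.3] M [ 0.32 -0.01  0.05] q [ 0.13 -0.03  1.84 -0.76  1.54 -1.26]
```

View pics/s19.png

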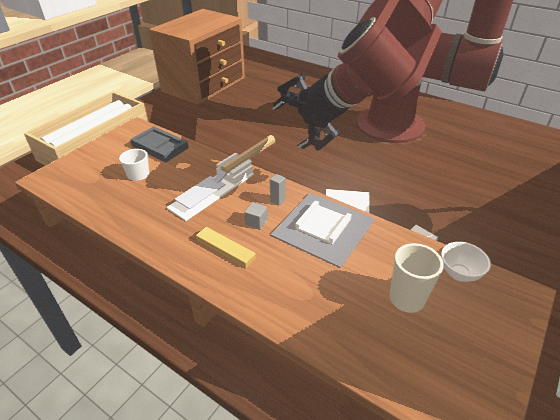

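View pics/t19c.png

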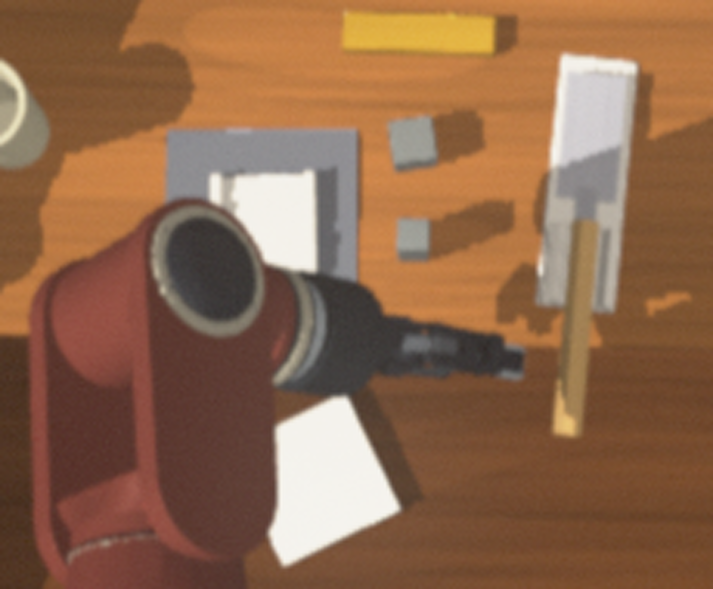

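Run:
```python
from h import *
t=ctrl.camera_info('top')
c=np.mean([onz(t,180+u/4,160+v/4,.136) for u,v in[(150,122),(288,120),(152,262),(290,258)]],0)
m=np.mean([onz(t,u,v,.124) for u,v in[(205,178),(264,177),(265,237),(203,238)]],0)
print('tile',c,'mat',m,'diff',c-m); ctrl.finish_job()
```

```text
tile [0.63445399 0.11230444 0.136     ] mat [0.63722638 0.11552821 0.124     ] diff [-0.00277239 -0.00322377  0.012     ]
the job is handed in; nothing more can be done
```

I flipped the tile feet up on the mat, put the spatula back in its rest, and handed the job in at about 19.8 s of the 56 s. The hand-in gave no verdict.

- **Flip:** I gripped the handle on its 45° flats and slid the blade through the tunnel under the middle-sized tile. I lifted about 5 cm, rolled the wrist 90° so the tile hung on the blade by a foot, stood it on its edge on the mat, and tipped it over. The gripper stayed well clear of the tile in every picture I took.
- **Tile check:** After the flip, the camera views showed the tile lying flat, feet up. Its centre measured about 3 mm from the mat's centre along each edge, against the 37 mm allowed.
- **Spatula check:** The last pictures show the spatula in the trough with its handle towards the robot. Its handle end was within a pixel of where it lay at the start. The open gripper had backed off about 12 cm.
- **Bystanders:** The ones in view looked unmoved, though I judged that by eye and did not measure it.

In the last top picture the arm hid part of the tile, so the tile's position comes from the earlier unobstructed top view. The last scene picture agreed with it. No check disagreed beyond the cameras' 2–3 mm error. That error was why I set the blade's height by touching the mat.

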